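# Load the blood-tube mixer and lock its bar

## Task

Load the blood-tube mixer: hang the red-capped tube carrier by its eye on the red band of the mixer's bar, then the purple-capped carrier on the purple band, keeping both upright all the time. Then slide the yellow keeper onto the bar until it is flush with the bar's end and its holes line up with the hole in the bar, and lock it by pushing the pin down through keeper and bar until its head sits on the keeper. Leave the amber jar, the beaker and the timer where they are.

Things in the scene. Friction and masses are not known exactly. Their poses are not given: they have to be found in the camera images.
- mixer: Fixed white tube mixer; place and yaw vary. Housing 150 mm wide (x), y from -155 to 5 mm, 223 mm high; a level bar juts from its face along +y. Origin on the bench under the bar's root, z up. The bar is flat aluminium, 26 mm wide (x), 16 mm high, y from 0 to 220 mm, top face 183 mm above the bench, free at its +y end, nothing below it.
- bar_root (a point): Middle of the bar's top face at its root on the housing (mixer y = 0); axes as the mixer's: y along the bar to its free end. Red band: y 23 to 67 mm (middle 45). Purple band: y 85 to 129 mm (middle 107). The rest of the bar is bare.
- bar_hole (a point): Centre, on the bar's top face, of the vertical 15 mm through-hole near the free end (mixer y = 190 mm, 30 mm from the end); axes as the mixer's.
- red_carrier: Loose tube carrier with four red caps, 180 mm tall, about 250 g. White block 64 (x) x 48 (y) x 55 mm high, caps up to 92 mm; from its middle rises a grey hanger plate 52 mm wide (x), 14 mm thick (y; crown 26), with an eye through along y: 38 mm wide, from 120 to 150 mm up. Origin: centre of the underside, z up. Either way round will do. Starts standing on the bench.
- red_eye (a point): Middle of the flat roof of the red carrier's eye, 150 mm above its underside; this face lies on the bar's top when it hangs. Above it is the crown, 150 to 180 mm up, a block 52 mm wide (x) and 26 mm thick (y), a red patch on each face: grip it across its width from above.
- purple_carrier: Loose tube carrier with four purple caps, 180 mm tall, about 250 g. White block 64 (x) x 48 (y) x 55 mm high, caps up to 92 mm; from its middle rises a grey hanger plate 52 mm wide (x), 14 mm thick (y; crown 26), with an eye through along y: 38 mm wide, from 120 to 150 mm up. Origin: centre of the underside, z up. Either way round will do. Starts standing on the bench.
- purple_eye (a point): Middle of the flat roof of the purple carrier's eye, 150 mm above its underside; this face lies on the bar's top when it hangs. Above it is the crown, 150 to 180 mm up, a block 52 mm wide (x) and 26 mm thick (y), a purple patch on each face: grip it across its width from above.
- keeper: Loose yellow sleeve 45 (x) x 60 (y) x 39 mm high, about 120 g. Bore 31 wide x 21 mm high right through along y, from 8 to 29 mm above its underside. A vertical 15 mm hole through the middle of top and bottom walls. Origin: centre of the underside, z up. Starts flat on the bench, right way up. Grip it across its 45 mm width; either end may go on first.
- keeper_hole (a point): Centre of the mouth of the keeper's pin hole in its top face, 39 mm above its underside. On the bar the bore's roof rests on the bar's top face, so this point is 10 mm above it; with the holes in line the keeper's outer end is flush with the bar's end.
- pin_block: Fixed blue block 50 x 50 x 70 mm high with a vertical 15 mm hole in the middle, where the pin is parked. Origin: centre of the underside.
- pin: Loose lock pin: steel shaft 10 mm in diameter, 65 mm long, with a tapered tip, under a black round head 26 mm in diameter, 30 mm high; about 60 g. Origin at the tip of the shaft, z up towards the head. Starts upright in the blue block, its head resting on the block's top.
- pin_seat (a point): Centre of the underside of the pin's head, 65 mm above the tip.
- reagent_jar: Bystander: loose amber jar, 60 mm across, 110 mm high. Origin: centre of the underside.
- beaker: Bystander: loose clear beaker, 70 mm across the rim, 85 mm high. Origin: centre of the underside.
- timer: Bystander: loose white bench timer, 65 x 85 x 26 mm. Origin: centre of the underside.

How it is judged:
By the outcome, as a careful person would: the job done as asked, in the order asked, and still so for the second after the job is handed in, with the robot touching nothing.
It also fails if it takes over 72 s, if anything falls off the work surface, if the arm or the gripper's body presses on something with over 40 N, if the wrist force passes 120 N, or if a joint passes its speed limit or range.

## Robot

A 6-joint arm with a two-finger parallel gripper is mounted at the origin on the work surface. World frame = base frame: x ahead of the robot, y to its left, z up, the work surface at z = 0. Lengths are in m, angles in rad, forces in N, time in s.
With the tool pointing down it reaches from about 0.35 to 0.775 m from the base axis. Payload 5.5 kg.
Tool frame: the origin (TCP) lies between the finger pads; the fingertips stand 19 mm ahead of it and the grasp point (between the pads) is the TCP; z points along the fingers, y is the line along which they close (so a half turn about z gives the same grasp; the last joint's range is limited). The gripper opens to 85 mm and grips with 20 to 120 N. Pads are 22 mm wide; open, the fingers measure 114 mm over their backs; the gripper's body (76 mm by 85 mm) begins 54 mm behind the grasp point. The pads swing forward as they close: fully open they stand 13 mm farther back than shut.
Start: joints at [1.131, 0.313, 0.046, 1.304, 0, 1.431], TCP at [0.17, 0.549, 0.25] pointing down, gripper open.
Joint ranges: [-2.76, 2.76], [-0.86, 1.69], [-1.03, 1.26], [-2.2, 2.34], [-1.47, 1.5], [-3.14, 3.14]. Speed limits (rad/s): [2.57, 2.57, 3.14, 3.14, 3.14, 3.14].

## Interface

Orientations are given as a unit quaternion [w, x, y, z].
In Python, from workcell import env gives the robot as it stands.
- The arm moves only by the shell command python3 -m pendant 'ROWS' [FORCE]. ROWS is JSON, a list of rows, each an object with "travel": the shift along the tool's x, y, z scaled (see below), a list of three; "rot": the turn, a rotation vector about the tool's x, y, z scaled (see below), a list of three; "fingers": the opening, from -1 (shut) to 1 (fully open). In form: [{"travel": [dx, dy, dz], "rot": [wx, wy, wz], "fingers": fingers}, ...]. A call has 1 to 10 rows; each row is the pose to reach, as a shift and turn from the pose commanded when the call began, along the tool's axes at that moment; what a row does not reach only later rows make up. The controller multiplies each number of a shift by 0.12 m and each number of a turn by 60 degrees. A row lasts 1/10 s, in which the tool goes at most 50 mm and 8.59 degrees, less where a joint would pass 70% of its speed; a pose out of reach is approached as far as the arm can. A call with a number of a shift or a turn outside -1 to 1 is refused whole. A call with a gripper value outside its range is refused whole. The fingers move at their own pace and stop on an object; FORCE is the grip in N (left out, the last holds). Time passes only in rows, so rows that repeat a pose let the fingers close. It gives the time, the measured TCP pose, the force, the opening and the grip force at its end, in the units of the state.
- env.get_state(): the state, without advancing time (a new reading comes with each control period).
- env.read_camera(name): name is "scene" or "top" or "wrist"; returns (picture, depth): 400x640x3 uint8, blue, green, red; 400x640 float32, m along the optical axis (not along the pixel's ray), 0 where there is no reading.
- env.camera_model(name): a dict with "fovy" (degrees; the focal length in pixels is half the picture's height over the tangent of half this angle, whatever the lens; pixels are square), "cx", "cy" (the principal point, pixels), "k1" (the pictures are not rectified: a ray, as slopes to the right and down, at radius r is drawn at 1 + k1 r^2 times it, then the intrinsics apply), "rvec" (rotation vector, rad) and "tvec" (3), from world to camera coordinates, as OpenCV has them; the wrist camera has in their place "T_tool_cam" (4x4, takes a point from camera to tool coordinates, whose origin is the TCP and whose axes are the flange's). Camera axes: x right, y down, z forward; pixel columns grow to the right and rows downward; lengths in m; the calibration is good to about 2 mm. A picture is of the moment at which its call begins: read the wrist's pose just before it. camera_model takes no time and is no camera call.
- env.hand_in(): hands the job in; it is judged then, once.
Trained networks look in the newest picture that a camera, given by its name, has taken for a name from the list of things; names that differ only in an ending like _2 or _b are one class to them, and where a whole thing is asked for, a point or a joint stands for the part that bears it (a point fixed in the world has none). Each returns a list of dicts, best first, with "conf" (0 to 1); they miss things now and then, are a little off and sometimes report something else, mostly with a low value. They report only what shows in the picture. A call takes as long as a camera call.
- env.outline_of(camera, target): "mask" (400x640 bool, what is visible of it) and "xy" ([column, row] in pixels, amid what is visible of it).
The state is a dict: "clock": time; "joint_pos": joint angles; "qvel": joint speeds; "tau": joint torques, N m; "tcp_pos": TCP position; "orientation": TCP orientation; "wrist_force": force on the tool from outside, world axes, zero at the start; "ft_torque": the same for the moment, N m; "finger_gap": finger opening in m; "grip_force": force on a finger pad.
Only numpy, scipy, OpenCV 4.12 (cv2) and the standard library are available. Lean on these libraries where they do the work, as an engineer would, in place of code of your own. Each camera call takes 0.05 s, during which the arm holds its last target. There are 200 camera calls.

## Working session

There is one attempt and no reset: what is moved stays moved. The work goes in short steps, Python scripts to look and compute and a shell command to move; the robot and the scene stay as the last step left them, time stands still between calls to the robot, and variables do not carry over. Pictures are saved under pics/ and viewed, at most 12 in all, crops included, and the job is handed in when it is done.

```bash
ls; mkdir -p pics
cat > h.py <<'E'
import numpy as np, cv2
from scipy.spatial.transform import Rotation as R
from workcell import env
def cam(name):
    m=env.camera_model(name); f=200/np.tan(np.radians(m["fovy"])/2)
    if "rvec" in m:
        Rw=R.from_rotvec(np.ravel(m["rvec"])).as_matrix(); t=np.ravel(m["tvec"])
        Rc,pc=Rw.T,-Rw.T@t
    else:
        s=env.get_state(); T=np.array(m["T_tool_cam"]); q=s["orientation"]
        Rt=R.from_quat([q[1],q[2],q[3],q[0]]).as_matrix()
        Rc=Rt@T[:3,:3]; pc=Rt@T[:3,3]+np.array(s["tcp_pos"])
    K=np.array([[f,0,m["cx"]],[0,f,m["cy"]],[0,0,1]])
    return K,np.array([m["k1"],0,0,0,0.]),Rc,pc
def pts(c,depth,mask):
    K,d,Rc,pc=c
    v,u=np.nonzero(mask&(depth>0)); z=depth[v,u]
    n=cv2.undistortPoints(np.stack([u,v],1).astype(float)[:,None],K,d)[:,0]
    return np.c_[n*z[:,None],z]@Rc.T+pc, u, v
def proj(c,P):
    K,d,Rc,pc=c
    return cv2.projectPoints((np.atleast_2d(P)-pc)@Rc,np.zeros(3),np.zeros(3),K,d)[0][:,0]
def rect(P):
    (c,s,a)=cv2.minAreaRect(P[:,:2].astype(np.float32)*1000); return np.round(c,1),np.round(s,1),round(a,1)
E
python3 - <<'E'
from h import *
P={}
for n in ("scene","top"):
    c=cam(n); im,d=env.read_camera(n); cv2.imwrite(f"pics/{n}.png",im); np.savez(f"{n}.npz",d=d,im=im)
    for t in ["mixer","red_carrier","purple_carrier","keeper","pin_block","pin","reagent_jar","beaker","timer"]:
        o=env.outline_of(n,t)
        if not o: print(n,t,None);continue
        o=o[0]; np.save(f"{n}_{t}.npy",o["mask"]); p,_,_=pts(c,d,o["mask"])
        print(n,t,round(o["conf"],2),np.round(o["xy"]),len(p), np.round(np.percentile(p,[3,97],axis=0),3).tolist(), "cam",np.round(c[3],2))
s=env.get_state();print(s["clock"],s["tcp_pos"],s["orientation"])
E
```

```text
pics
scene mixer 0.72 [385. 172.] 850 [[0.537, 0.299, 0.0], [0.61, 0.417, 0.181]] cam [ 1.01 -0.28  1.07]
scene red_carrier 0.69 [346. 147.] 805 [[0.401, 0.254, 0.009], [0.46, 0.295, 0.182]] cam [ 1.01 -0.28  1.07]
scene purple_carrier 0.75 [388. 168.] 749 [[0.551, 0.299, 0.012], [0.609, 0.34, 0.182]] cam [ 1.01 -0.28  1.07]
scene keeper 0.97 [218. 236.] 414 [[0.391, -0.217, -0.0], [0.456, -0.164, 0.041]] cam [ 1.01 -0.28  1.07]
scene pin_block 0.53 [295. 190.] 307 [[0.418, 0.038, 0.003], [0.463, 0.092, 0.072]] cam [ 1.01 -0.28  1.07]
scene pin 0.58 [292. 178.] 91 [[0.423, 0.056, 0.072], [0.444, 0.078, 0.102]] cam [ 1.01 -0.28  1.07]
scene reagent_jar 0.58 [356. 272.] 604 [[0.74, 0.002, 0.017], [0.79, 0.051, 0.112]] cam [ 1.01 -0.28  1.07]
scene beaker 0.66 [415. 126.] 478 [[0.477, 0.503, 0.007], [0.539, 0.569, 0.085]] cam [ 1.01 -0.28  1.07]
scene timer 0.71 [150. 287.] 738 [[0.389, -0.465, 0.009], [0.465, -0.381, 0.029]] cam [ 1.01 -0.28  1.07]
top mixer 0.7 [408. 181.] 5096 [[0.567, -0.287, 0.019], [0.702, 0.03, 0.224]] cam [0.38 0.06 1.12]
top red_carrier 0.59 [236. 258.] 580 [[0
[... 177 characters left out ...]
per 0.61 [398. 259.] 346 [[0.393, -0.215, 0.002], [0.451, -0.166, 0.043]] cam [0.38 0.06 1.12]
top pin_block 0.57 [312. 257.] 217 [[0.406, 0.039, 0.067], [0.459, 0.09, 0.074]] cam [0.38 0.06 1.12]
top pin 0.57 [310. 256.] 45 [[0.424, 0.059, 0.097], [0.44, 0.075, 0.103]] cam [0.38 0.06 1.12]
top reagent_jar 0.61 [322. 151.] 450 [[0.732, 0.005, 0.026], [0.781, 0.058, 0.113]] cam [0.38 0.06 1.12]
top beaker 0.66 [403. 183.] 5181 [[0.567, -0.289, 0.016], [0.706, 0.027, 0.224]] cam [0.38 0.06 1.12]
top timer 0.93 [476. 260.] 689 [[0.387, -0.464, 0.012], [0.464, -0.381, 0.031]] cam [0.38 0.06 1.12]
1.0 [0.1698532  0.54939648 0.25035843] [1.45818910e-05 1.49341727e-01 9.88785640e-01 8.09210696e-05]
```

View pics/scene.png

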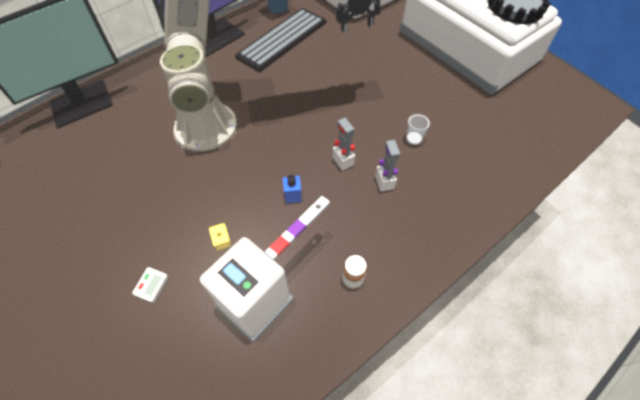

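View pics/top.png

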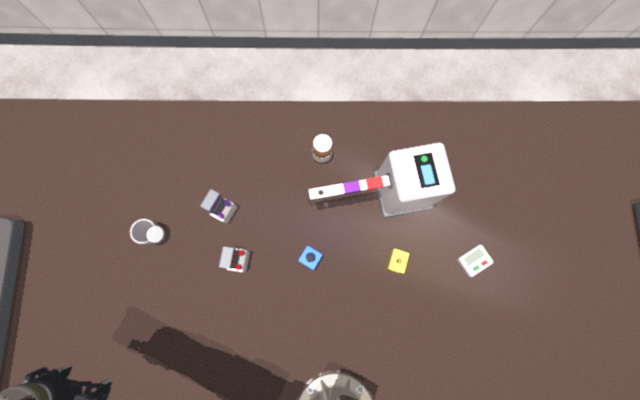

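Run:
```python
from h import *
A={}
for n in ("scene","top"):
    c=cam(n); d=np.load(n+".npz")["d"]; im=np.load(n+".npz")["im"].astype(int)
    def f(t,lo,hi): 
        p,_,_=pts(c,d,np.load(f"{n}_{t}.npy")); return p[(p[:,2]>lo)&(p[:,2]<hi)]
    for t,lo,hi in [("red_carrier",.172,.19),("purple_carrier",.172,.19),("red_carrier",.0,.06),("purple_carrier",.0,.06),("keeper",.033,.046),("keeper",-1,.046),("pin",.094,.11),("pin_block",.064,.076),("timer",.02,.035),("reagent_jar",.1,.12)]:
        p=f(t,lo,hi)
        if len(p)>5: print(n,t,len(p),"medz",round(np.median(p[:,2]),4),rect(p))
    # bar: all points with z .176-.19 near the mixer
    P,u,v=pts(c,d,np.ones((400,640),bool))
    for nm,lo,hi in(("bar",.176,.190),("hous",.215,.232)):
        k=(P[:,2]>lo)&(P[:,2]<hi)&(P[:,0]>.45)&(P[:,1]<.25)
        m=np.zeros((400,640),np.uint8); m[v[k],u[k]]=1
        nn,l,st,_=cv2.connectedComponentsWithStats(m)
        for i in range(1,nn):
            if st[i,4]>60:
                p,_,_=pts(c,d,l==i); print(n,nm,st[i].tolist(),"medz",round(np.median(p[:,2]),4),rect(p))
                if nm=="bar":
                    np.save(f"{n}_bar.npy",l==i)
```

```text
scene red_carrier 143 medz 0.1798 (array([427.8, 279.7]), array([27.5, 53.9]), 79.1)
scene purple_carrier 155 medz 0.1796 (array([577.5, 329.8]), array([27.7, 52.7]), 62.6)
scene red_carrier 281 medz 0.0412 (array([429.3, 278.8]), array([47.7, 63.8]), 81.6)
scene purple_carrier 253 medz 0.0417 (array([535.3, 375.1]), array([ 61. , 200.6]), 40.8)
scene keeper 284 medz 0.0382 (array([ 423.4, -190.6]), array([45.5, 61.9]), 72.4)
scene keeper 414 medz 0.0369 (array([ 411.3, -186.4]), array([46.5, 90.6]), 70.8)
scene pin 50 medz 0.0991 (array([432.5,  67.2]), array([21. , 25.4]), 53.9)
scene pin_block 131 medz 0.0692 (array([433.8,  68.7]), array([47.1, 48.7]), 59.0)
scene timer 645 medz 0.0254 (array([ 424.3, -424.5]), array([67.4, 85.8]), 30.6)
scene reagent_jar 314 medz 0.1091 (array([759.5,  30.6]), array([49.3, 51. ]), 48.1)
scene bar [265, 196, 64, 64, 843] medz 0.1823 (array([609.3, -35.9]), array([ 30.7, 215.5]), 10.9)
scene bar [237, 275, 48, 47, 121] medz 0.1829 (array([ 710.5, -211.6]), array([ 11.3, 144.3]), 7.0)
scene hous [200, 238, 83, 78, 3344] medz 0.2192 (array([ 643.7, 
[... 343 characters left out ...]
, array([94. , 66.1]), 55.7)
top keeper 298 medz 0.0392 (array([ 423.4, -191.9]), array([45.5, 58.7]), 73.3)
top keeper 346 medz 0.0389 (array([ 421.2, -196.6]), array([55.3, 60.3]), 72.2)
top pin 45 medz 0.1002 (array([432.2,  66.9]), array([16.6, 16.6]), 89.8)
top pin_block 210 medz 0.0702 (array([433. ,  66.3]), array([48.5, 49.1]), 58.3)
top timer 636 medz 0.0267 (array([ 425.3, -425.8]), array([65.6, 86.5]), 32.2)
top reagent_jar 251 medz 0.1099 (array([760.1,  31. ]), array([51.1, 49.5]), 64.3)
top bar [309, 173, 87, 27, 837] medz 0.1833 (array([614., -43.]), array([ 61.4, 224.7]), 2.2)
top hous [390, 143, 65, 58, 2759] medz 0.2204 (array([ 644. , -221.1]), array([135.3, 144.5]), 10.2)
```

The scene picture shows the red carrier at (346,147), the purple at (388,168), the pin block at (293,188), the keeper at (219,236), and the bar running from (268,252) to its free end at (325,203). The top picture shows the bar with its hole at about (321,192). The network took the housing for the beaker in the top view; the beaker is really at (145,231). Next I refine the bar and plan the first move.

```bash
cat >> h.py <<'E'
def tooly(Rt): return np.degrees(np.arctan2(Rt[1,1],Rt[0,1]))
def Rdown(ang): # tool z down, tool y at ang deg
    a=np.radians(ang); y=np.array([np.cos(a),np.sin(a),0]); z=np.array([0,0,-1.]); return np.stack([np.cross(y,z),y,z],1)
def plan(*way):
    """way: (x,y,z,tool-y angle) m,deg -> prints scaled travel/rot per call"""
    s=env.get_state(); q=s["orientation"]; Rt=R.from_quat([q[1],q[2],q[3],q[0]]).as_matrix(); p=np.array(s["tcp_pos"])
    print("t",round(s["clock"],2),"tcp",np.round(p,4),"toolY",round(tooly(Rt),2),"F",np.round(s["wrist_force"],1),"gap",round(s["finger_gap"],4),"grip",round(s["grip_force"],1))
    for w in way:
        g=np.array(w[:3]); G=Rdown(w[3]) if len(w)>3 else Rdown(tooly(Rt))
        n=max(1,int(np.ceil(np.abs(Rt.T@(g-p)).max()/.119)),int(np.ceil(np.degrees(np.linalg.norm(R.from_matrix(Rt.T@G).as_rotvec()))/59)))
        while 1:
            out=[];pp,RR,ok=p,Rt,True
            for k in range(n):
                f=1/(n-k); g2=pp+(g-pp)*f; rv=R.from_matrix(RR.T@G).as_rotvec()*f
                tr=RR.T@(g2-pp)/.12; ok&=np.abs(tr).max()<=1
                out.append((np.round(tr,4).tolist(),np.round(np.degrees(rv)/60,4).tolist(),max(np.ceil(np.linalg.norm(g2-pp)/.05),np.ceil(np.degrees(np.linalg.norm(rv))/8.59))))
                RR=RR@R.from_rotvec(rv).as_matrix(); pp=g2
            if ok: break
            n+=1
        for o in out: print("  to",w,"travel",o[0],"rot",o[1],"rows>=",o[2])
        p,Rt=g,G
E
python3 - <<'E'
from h import *
for n in ("scene","top"):
    c=cam(n); z=np.load(n+".npz"); d=z["d"]; im=z["im"]
    P,u,v=pts(c,d,np.ones((400,640),bool))
    yaw=np.radians(10.2)
    for it in range(3):
        ax=np.array([-np.sin(yaw),np.cos(yaw)]); xx=np.array([np.cos(yaw),np.sin(yaw)])
        rel=P[:,:2]-np.array([.6307,-.1473]); Y=rel@ax; X=rel@xx
        k=(np.abs(P[:,2]-.183)<.005)&(np.abs(X)<.025)&(Y>.02)&(Y<.23)
        # centreline by bins
        b=[];
        for y0 in np.arange(.02,.21,.01):
            q=k&(Y>=y0)&(Y<y0+.01)
            if q.sum()>8: b.append((y0+.005,(X[q].min()+X[q].max())/2,X[q].max()-X[q].min()))
        b=np.array(b); f=np.polyfit(b[:,0],b[:,1],1); yaw-=np.arctan(f[0])
    print(n,"yaw",np.degrees(yaw),"X off root",f[1],"width",np.median(b[:,2]),"end Y",np.sort(Y[k])[-5:].round(4))
    hsv=cv2.cvtColor(im,cv2.COLOR_BGR2HSV)[v,u].astype(int)
    sat=k&(hsv[:,1]>110); red=sat&((hsv[:,0]<8)|(hsv[:,0]>172)); pur=sat&(hsv[:,0]>125)&(hsv[:,0]<160)
    for nm,q in(("red",red),("pur",pur)): print(nm,q.sum(),np.percentile(Y[q],[3,50,97]).round(4))
    dark=(np.abs(X)<.011)&(Y>.165)&(Y<.21)&(hsv[:,2]<110)
    print("hole",dark.sum(),Y[dark].mean() if dark.sum() else 0,X[dark].mean() if dark.sum() else 0)
plan((.4285,.279,.25,-9.5))
E
```

```text
scene yaw 10.17911916831319 X off root -0.000991301670505968 width 0.02730758701240468 end Y [0.2192 0.2196 0.2201 0.2203 0.2213]
red 162 [0.0287 0.0463 0.0638]
pur 141 [0.0918 0.1079 0.1245]
hole 66 0.18555862140804846 0.0010130459444791429
top yaw 10.199371944850949 X off root -0.00015217364670732462 width 0.026201183276510907 end Y [0.2177 0.218  0.2181 0.2185 0.2185]
red 151 [0.0255 0.0439 0.0627]
pur 151 [0.0879 0.1061 0.1241]
hole 66 0.18490370663787806 0.0007305748391220742
t 1.0 tcp [0.1699 0.5494 0.2504] toolY 72.82 F [-0.3  0.   0.5] gap 0.0853 grip 0.0
  to (0.4285, 0.279, 0.25, -9.5) travel [-0.6812, -0.3791, 0.0007] rot [0.0, -0.0, 0.343] rows>= 3.0
  to (0.4285, 0.279, 0.25, -9.5) travel [-0.771, -0.1154, 0.0007] rot [0.0, -0.0, 0.343] rows>= 3.0
  to (0.4285, 0.279, 0.25, -9.5) travel [-0.7623, 0.163, 0.0007] rot [0.0, -0.0, 0.343] rows>= 3.0
  to (0.4285, 0.279, 0.25, -9.5) travel [-0.6564, 0.4205, 0.0007] rot [0.0, -0.0, 0.343] rows>= 3.0
```

```bash
python3 -m pendant '[{"travel":[-0.68,-0.38,0],"rot":[0,0,0.343],"fingers":1},{"travel":[-0.68,-0.38,0],"rot":[0,0,0.343],"fingers":1},{"travel":[-0.68,-0.38,0],"rot":[0,0,0.343],"fingers":1}]'
python3 -m pendant '[{"travel":[-0.77,-0.115,0],"rot":[0,0,0.343],"fingers":1},{"travel":[-0.77,-0.115,0],"rot":[0,0,0.343],"fingers":1},{"travel":[-0.77,-0.115,0],"rot":[0,0,0.343],"fingers":1}]'
python3 -m pendant '[{"travel":[-0.76,0.163,0],"rot":[0,0,0.343],"fingers":1},{"travel":[-0.76,0.163,0],"rot":[0,0,0.343],"fingers":1},{"travel":[-0.76,0.163,0],"rot":[0,0,0.343],"fingers":1}]'
python3 -m pendant '[{"travel":[-0.66,0.42,0],"rot":[0,0,0.343],"fingers":1},{"travel":[-0.66,0.42,0],"rot":[0,0,0.343],"fingers":1},{"travel":[-0.66,0.42,0],"rot":[0,0,0.343],"fingers":1},{"travel":[-0.66,0.42,0],"rot":[0,0,0.343],"fingers":1},{"travel":[-0.66,0.42,0],"rot":[0,0,0.343],"fingers":1}]'
python3 - <<'E'
from h import *
plan((.4285,.279,.166,-9.2))
c=cam("wrist"); im,d=env.read_camera("wrist"); cv2.imwrite("pics/w1.png",im)
P,u,v=pts(c,d,np.ones((400,640),bool))
k=(abs(P[:,2]-.18)<.006)&(np.hypot(P[:,0]-.4285,P[:,1]-.279)<.05)
print(k.sum(), rect(P[k]) if k.any() else "", np.median(P[k][:,2]) if k.any() else "")
for o in env.outline_of("wrist","red_carrier")[:1]: print(o["conf"],o["xy"])
E
```

```text
clock: 1.3
tcp_pos: [0.2369, 0.4789, 0.2504]
orientation: [0.001, 0.328, 0.945, -0.0]
wrist_force: [-0.5, 1.2, -0.0]
finger_gap: 0.0852
grip_force: 0.0
clock: 1.6
tcp_pos: [0.3018, 0.4114, 0.2504]
orientation: [0.001, 0.492, 0.871, -0.0]
wrist_force: [-0.6, 0.4, 0.3]
finger_gap: 0.0856
grip_force: 0.0
clock: 1.9
tcp_pos: [0.3666, 0.344, 0.2504]
orientation: [0.001, 0.639, 0.769, 0.0]
wrist_force: [-0.2, -0.3, 0.4]
finger_gap: 0.0856
grip_force: 0.0
clock: 2.4
tcp_pos: [0.4279, 0.2789, 0.2503]
orientation: [-0.0, 0.763, 0.647, -0.0]
wrist_force: [-0.1, -0.1, -0.8]
finger_gap: 0.0854
grip_force: 0.0
t 2.4 tcp [0.4279 0.2789 0.2503] toolY -9.41 F [-0.1 -0.1 -0.8] gap 0.0854 grip 0.0
  to (0.4285, 0.279, 0.166, -9.2) travel [0.0017, 0.0046, 0.7027] rot [-0.0002, -0.0001, -0.0035] rows>= 2.0
2931 (array([428.4, 280.4]), array([27.4, 52.2]), 80.2) 0.18026941187180984
0.71 [318.4, 199.1]
```

View pics/w1.png

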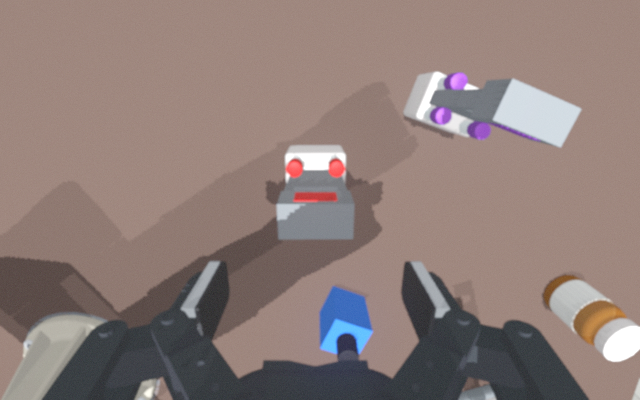

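Wrist view: the red crown sits centred between the open fingers at about (316,218), and its depth matches 180 mm. I descend and grip.

```bash
python3 -m pendant '[{"travel":[0.01,0.003,0.35],"rot":[0,0,0],"fingers":1},{"travel":[0.01,0.003,0.7],"rot":[0,0,0.005],"fingers":1},{"travel":[0.01,0.003,0.7],"rot":[0,0,0.005],"fingers":1},{"travel":[0.01,0.003,0.7],"rot":[0,0,0.005],"fingers":-1},{"travel":[0.01,0.003,0.7],"rot":[0,0,0.005],"fingers":-1},{"travel":[0.01,0.003,0.7],"rot":[0,0,0.005],"fingers":-1},{"travel":[0.01,0.003,0.7],"rot":[0,0,0.005],"fingers":-1},{"travel":[0.01,0.003,0.7],"rot":[0,0,0.005],"fingers":-1}]' 60
python3 - <<'E'
from h import *
s=env.get_state();z=s["tcp_pos"][2]+.040
# bar frame
yw=np.radians(10.19); r=np.array([.6305,-.1473]); a=np.array([-np.sin(yw),np.cos(yw)])
for t in(.275,.045): print(t,(r+a*t).round(4))
p=r+a*.275
q=r+a*.045
plan((s["tcp_pos"][0],s["tcp_pos"][1],z),(p[0],p[1],z,10.19),(q[0],q[1],z,10.19))
E
```

```text
clock: 3.3
tcp_pos: [0.43, 0.2811, 0.1691]
orientation: [0.0, 0.765, 0.644, 0.002]
wrist_force: [-1.4, 1.8, 7.2]
finger_gap: 0.051
grip_force: 64.1
0.275 [0.5818 0.1234]
0.045 [ 0.6225 -0.103 ]
t 3.3 tcp [0.43   0.2811 0.1691] toolY -9.77 F [-1.4  1.8  7.2] gap 0.051 grip 64.1
  to (np.float64(0.43000931210009596), np.float64(0.28107565566514753), np.float64(0.2090941851596665)) travel [0.0012, 0.0012, -0.3333] rot [0.0033, -0.0034, 0.0] rows>= 1.0
  to (np.float64(0.5818489351516598), np.float64(0.1233622875265829), np.float64(0.2090941851596665), 10.19) travel [-0.5403, 0.735, 0.0] rot [0.0, 0.0, -0.1663] rows>= 3.0
  to (np.float64(0.5818489351516598), np.float64(0.1233622875265829), np.float64(0.2090941851596665), 10.19) travel [-0.6595, 0.6302, 0.0] rot [0.0, 0.0, -0.1663] rows>= 3.0
  to (np.float64(0.6225389166611807), np.float64(-0.10300980749565006), np.float64(0.2090941851596665), 10.19) travel [-0.9583, -0.0, 0.0] rot [0.0, 0.0, 0.0] rows>= 3.0
  to (np.float64(0.6225389166611807), np.float64(-0.10300980749565006), np.float64(0.2090941851596665), 10.19) travel [-0.9583, 0.0, 0.0] rot [0.0, 0.0, 0.0] rows>= 3.0
```

```bash
python3 -m pendant '[{"travel":[0,0,-0.2],"rot":[0,0,0],"fingers":-1},{"travel":[0,0,-0.36],"rot":[0,0,0],"fingers":-1},{"travel":[0,0,-0.36],"rot":[0,0,0],"fingers":-1}]'
python3 -m pendant '[{"travel":[-0.18,0.24,0],"rot":[0,0,-0.05],"fingers":-1},{"travel":[-0.36,0.49,0],"rot":[0,0,-0.11],"fingers":-1},{"travel":[-0.54,0.735,0],"rot":[0,0,-0.1663],"fingers":-1}]'
python3 -m pendant '[{"travel":[-0.22,0.21,0],"rot":[0,0,-0.05],"fingers":-1},{"travel":[-0.44,0.42,0],"rot":[0,0,-0.11],"fingers":-1},{"travel":[-0.66,0.63,0],"rot":[0,0,-0.1663],"fingers":-1},{"travel":[-0.66,0.63,0],"rot":[0,0,-0.1663],"fingers":-1},{"travel":[-0.66,0.63,0],"rot":[0,0,-0.1663],"fingers":-1}]'
python3 - <<'E'
from h import *
plan((.5818,.1234,.209,10.19))
for n in("top","scene","wrist"):
    c=cam(n); im,d=env.read_camera(n); cv2.imwrite(f"pics/{n}2.png",im)
    o=env.outline_of(n,"red_carrier")
    if o:
        p,_,_=pts(c,d,o[0]["mask"]); k=(p[:,2]>.19)&(abs(p[:,0]-.582)<.08)&(abs(p[:,1]-.123)<.08)
        print(n,o[0]["conf"],o[0]["xy"],k.sum(),np.percentile(p[:,2],[2,98]))
        if k.sum()>10: print(rect(p[k]))
E
```

```text
clock: 3.6
tcp_pos: [0.4307, 0.2808, 0.2129]
orientation: [0.001, 0.765, 0.644, 0.003]
wrist_force: [1.0, 0.6, -2.9]
finger_gap: 0.0511
grip_force: 64.2
clock: 3.9
tcp_pos: [0.5051, 0.2004, 0.209]
orientation: [-0.0, 0.705, 0.71, -0.0]
wrist_force: [0.4, 0.6, -3.4]
finger_gap: 0.0513
grip_force: 64.5
clock: 4.4
tcp_pos: [0.5805, 0.1213, 0.2083]
orientation: [-0.001, 0.643, 0.766, -0.0]
wrist_force: [-0.8, -0.1, -2.7]
finger_gap: 0.0511
grip_force: 65.0
t 4.4 tcp [0.5805 0.1213 0.2083] toolY 10.03 F [-0.8 -0.1 -2.7] gap 0.0511 grip 65.0
  to (0.5818, 0.1234, 0.209, 10.19) travel [0.0157, 0.014, -0.0057] rot [-0.0016, -0.0005, -0.0027] rows>= 1.0
scene 0.89 [337.5, 198.4] 229 [0.04792996 0.22086545]
(array([581.1, 121.4]), array([58. , 28.8]), 12.9)
wrist 0.73 [317.1, 255.6] 9293 [0.05850468 0.22149797]
(array([579.8, 122. ]), array([53.2, 28.4]), 10.6)
```

View pics/wrist2.png

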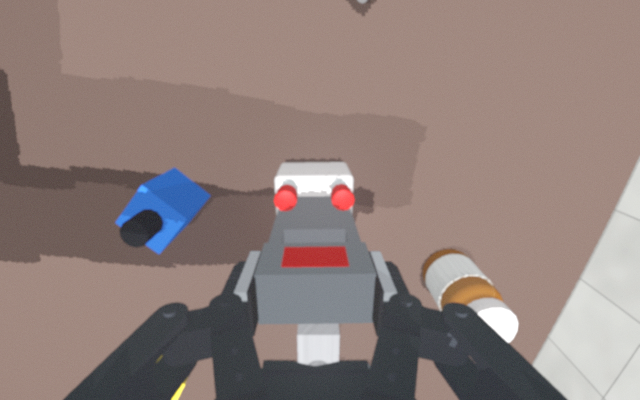

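Wrist view: the red crown is held at (317,290), and the bar end shows directly behind it at (318,340), on the same centre line. Crown top is at 221 mm, so the eye straddles the bar height. Sliding it on.

```bash
python3 -m pendant '[{"travel":[0,0.014,0],"rot":[0,0,-0.003],"fingers":-1},{"travel":[-0.2,0.014,0],"rot":[0,0,-0.003],"fingers":-1},{"travel":[-0.4,0.014,0],"rot":[0,0,-0.003],"fingers":-1},{"travel":[-0.6,0.014,0],"rot":[0,0,-0.003],"fingers":-1},{"travel":[-0.8,0.014,0],"rot":[0,0,-0.003],"fingers":-1},{"travel":[-0.95,0.014,0],"rot":[0,0,-0.003],"fingers":-1},{"travel":[-0.95,0.014,0],"rot":[0,0,-0.003],"fingers":-1}]'
python3 - <<'E'
from h import *
plan((.6225,-.103,.208,10.19))
E
```

```text
clock: 5.4
tcp_pos: [0.6028, 0.0082, 0.2095]
orientation: [0.0, 0.641, 0.767, -0.0]
wrist_force: [-0.6, 0.4, -3.3]
finger_gap: 0.0509
grip_force: 64.9
t 5.4 tcp [0.6028 0.0082 0.2095] toolY 10.2 F [-0.6  0.4 -3.3] gap 0.0509 grip 64.9
  to (0.6225, -0.103, 0.208, 10.19) travel [-0.9409, -0.0022, 0.0134] rot [0.0005, 0.0007, 0.0001] rows>= 3.0
```

```bash
python3 -m pendant '[{"travel":[-0.2,0,0],"rot":[0,0,0],"fingers":-1},{"travel":[-0.4,0,0],"rot":[0,0,0],"fingers":-1},{"travel":[-0.6,0,0],"rot":[0,0,0],"fingers":-1},{"travel":[-0.8,0,0],"rot":[0,0,0],"fingers":-1},{"travel":[-0.94,0,0],"rot":[0,0,0],"fingers":-1},{"travel":[-0.94,0,0.02],"rot":[0,0,0],"fingers":-1},{"travel":[-0.94,0,0.035],"rot":[0,0,0],"fingers":-1},{"travel":[-0.94,0,0.05],"rot":[0,0,0],"fingers":-1},{"travel":[-0.94,0,0.05],"rot":[0,0,0],"fingers":-1}]'
python3 - <<'E'
from h import *
plan((.6225,-.103,.208,10.19))
c=cam("wrist"); im,d=env.read_camera("wrist"); cv2.imwrite("pics/wrist3.png",im)
o=env.outline_of("wrist","red_carrier"); p,_,_=pts(c,d,o[0]["mask"]); k=(p[:,2]>.19)
print(np.percentile(p[:,2],99),rect(p[k]))
E
```

```text
clock: 6.3
tcp_pos: [0.6221, -0.0996, 0.2031]
orientation: [-0.001, 0.64, 0.768, -0.0]
wrist_force: [0.0, 0.4, -3.5]
finger_gap: 0.0511
grip_force: 64.9
t 6.3 tcp [ 0.6221 -0.0996  0.2031] toolY 10.41 F [ 0.   0.4 -3.5] gap 0.0511 grip 64.9
  to (0.6225, -0.103, 0.208, 10.19) travel [-0.0285, -0.0016, -0.041] rot [-0.0007, -0.0007, 0.0037] rows>= 1.0
0.21547668773426246 (array([ 622.4, -100.4]), array([52.5, 28.4]), 11.0)
```

```bash
python3 -m pendant '[{"travel":[-0.02,0,0],"rot":[0,0,0],"fingers":-1},{"travel":[-0.02,0,0.01],"rot":[0,0,0],"fingers":-1},{"travel":[-0.02,0,0.02],"rot":[0,0,0],"fingers":-1},{"travel":[-0.02,0,0.025],"rot":[0,0,0],"fingers":-1},{"travel":[-0.02,0,0.025],"rot":[0,0,0],"fingers":-1}]'
```

```text
clock: 6.9
tcp_pos: [0.6231, -0.1032, 0.2021]
orientation: [0.001, 0.641, 0.768, 0.0]
wrist_force: [-2.2, 1.1, 5.8]
finger_gap: 0.0511
grip_force: 65.8
```

```bash
python3 -m pendant '[{"travel":[0,0,0],"rot":[0,0,0],"fingers":0.6},{"travel":[0,0,0],"rot":[0,0,0],"fingers":0.6},{"travel":[0,0,0],"rot":[0,0,0],"fingers":0.6},{"travel":[0,0,-0.1],"rot":[0,0,0],"fingers":1},{"travel":[0,0,-0.4],"rot":[0,0,0],"fingers":1},{"travel":[0,0,-0.7],"rot":[0,0,0],"fingers":1}]'
python3 - <<'E'
from h import *
plan((.577,.200,.285,-10),(.577,.328,.255,-27.4))
c=cam("wrist"); im,d=env.read_camera("wrist"); cv2.imwrite("pics/wrist4.png",im)
o=env.outline_of("wrist","red_carrier"); p,_,_=pts(c,d,o[0]["mask"]); k=(p[:,2]>.19)
print(np.percentile(p[:,2],99),rect(p[k]))
E
```

```text
clock: 7.5
tcp_pos: [0.6223, -0.103, 0.2853]
orientation: [-0.001, 0.641, 0.768, -0.0]
wrist_force: [-0.3, -0.1, 0.4]
finger_gap: 0.0856
grip_force: 0.0
t 7.5 tcp [ 0.6223 -0.103   0.2853] toolY 10.34 F [-0.3 -0.1  0.4] gap 0.0856 grip 0.0
  to (0.577, 0.2, 0.285, -10) travel [0.8505, 0.0272, 0.0016] rot [-0.0006, -0.0002, 0.113] rows>= 3.0
  to (0.577, 0.2, 0.285, -10) travel [0.8477, -0.0733, 0.0014] rot [-0.0006, -0.0002, 0.113] rows>= 3.0
  to (0.577, 0.2, 0.285, -10) travel [0.8332, -0.1729, 0.0011] rot [-0.0006, -0.0002, 0.113] rows>= 3.0
  to (0.577, 0.328, 0.255, -27.4) travel [0.5252, -0.0926, 0.125] rot [0.0, 0.0, 0.145] rows>= 2.0
  to (0.577, 0.328, 0.255, -27.4) travel [0.5052, -0.171, 0.125] rot [0.0, 0.0, 0.145] rows>= 2.0Traceback (most recent call last):
  File "<stdin>", line 4, in <module>
IndexError: list index out of range
```

View pics/wrist4.png

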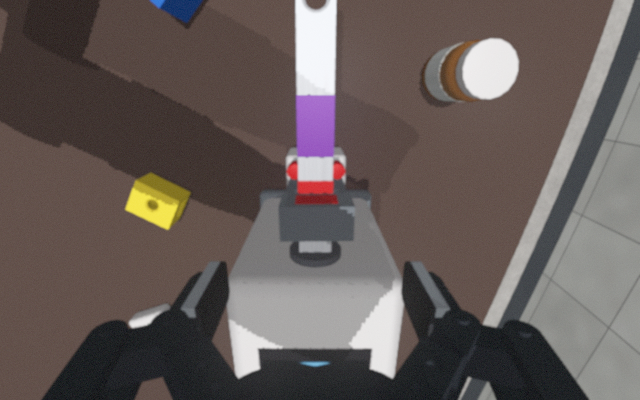

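The red carrier hangs on the red band: its crown is at (316,220), square to the bar, with red visible in front of it. Next is the purple carrier.

```bash
python3 -m pendant '[{"travel":[0.3,0,0],"rot":[0,0,0.04],"fingers":1},{"travel":[0.6,0,0],"rot":[0,0,0.08],"fingers":1},{"travel":[0.85,0.027,0],"rot":[0,0,0.113],"fingers":1}]'
python3 -m pendant '[{"travel":[0.4,-0.03,0],"rot":[0,0,0.05],"fingers":1},{"travel":[0.85,-0.073,0],"rot":[0,0,0.113],"fingers":1},{"travel":[0.85,-0.073,0],"rot":[0,0,0.113],"fingers":1}]'
python3 -m pendant '[{"travel":[0.4,-0.08,0],"rot":[0,0,0.05],"fingers":1},{"travel":[0.83,-0.173,0],"rot":[0,0,0.113],"fingers":1},{"travel":[0.83,-0.173,0],"rot":[0,0,0.113],"fingers":1}]'
python3 -m pendant '[{"travel":[0.4,-0.07,0.1],"rot":[0,0,0.1],"fingers":1},{"travel":[0.525,-0.093,0.125],"rot":[0,0,0.145],"fingers":1},{"travel":[0.525,-0.093,0.125],"rot":[0,0,0.145],"fingers":1}]'
python3 -m pendant '[{"travel":[0.4,-0.14,0.1],"rot":[0,0,0.1],"fingers":1},{"travel":[0.505,-0.171,0.125],"rot":[0,0,0.145],"fingers":1},{"travel":[0.505,-0.171,0.125],"rot":[0,0,0.145],"fingers":1},{"travel":[0.505,-0.171,0.125],"rot":[0,0,0.145],"fingers":1}]'
python3 - <<'E'
from h import *
c=cam("wrist"); im,d=env.read_camera("wrist"); cv2.imwrite("pics/w5.png",im)
P,u,v=pts(c,d,np.ones((400,640),bool))
k=(abs(P[:,2]-.18)<.006)&(np.hypot(P[:,0]-.577,P[:,1]-.329)<.05)
C,S,A=rect(P[k]); print(C,S,A,np.median(P[k][:,2]))
plan((C[0]/1000,C[1]/1000,.166,-27.4))
E
```

```text
clock: 7.9
tcp_pos: [0.6072, -0.001, 0.285]
orientation: [0.0, 0.686, 0.728, 0.0]
wrist_force: [0.5, 0.0, -0.3]
finger_gap: 0.0852
grip_force: 0.0
clock: 8.2
tcp_pos: [0.5914, 0.1041, 0.2851]
orientation: [-0.001, 0.725, 0.689, 0.001]
wrist_force: [0.1, -0.2, 0.4]
finger_gap: 0.0851
grip_force: 0.0
clock: 8.5
tcp_pos: [0.5764, 0.2041, 0.2847]
orientation: [-0.001, 0.764, 0.645, 0.0]
wrist_force: [0.3, -0.5, 0.3]
finger_gap: 0.0856
grip_force: 0.0
clock: 8.8
tcp_pos: [0.5772, 0.265, 0.2686]
orientation: [-0.0, 0.812, 0.584, -0.001]
wrist_force: [0.2, -0.1, -0.8]
finger_gap: 0.0857
grip_force: 0.0
clock: 9.2
tcp_pos: [0.578, 0.3263, 0.2547]
orientation: [0.0, 0.854, 0.52, -0.0]
wrist_force: [0.3, -0.2, 0.1]
finger_gap: 0.0853
grip_force: 0.0
[577.6 329.4] [27.6 52.1] 63.3 0.18023547631580658
t 9.25 tcp [0.5781 0.326  0.255 ] toolY -27.4 F [ 0.3 -0.8  0.7] gap 0.0857 grip 0.0
  to (np.float64(0.5776), np.float64(0.32939999999999997), 0.166, -27.4) travel [0.0233, -0.0168, 0.7418] rot [0.0006, 0.0002, 0.0] rows>= 2.0
```

```bash
python3 -m pendant '[{"travel":[0.02,-0.015,0.3],"rot":[0,0,-0.01],"fingers":1},{"travel":[0.02,-0.015,0.6],"rot":[0,0,-0.01],"fingers":1},{"travel":[0.02,-0.015,0.74],"rot":[0,0,-0.01],"fingers":1},{"travel":[0.02,-0.015,0.74],"rot":[0,0,-0.01],"fingers":1},{"travel":[0.02,-0.015,0.74],"rot":[0,0,-0.01],"fingers":-1},{"travel":[0.02,-0.015,0.74],"rot":[0,0,-0.01],"fingers":-1},{"travel":[0.02,-0.015,0.74],"rot":[0,0,-0.01],"fingers":-1},{"travel":[0.02,-0.015,0.74],"rot":[0,0,-0.01],"fingers":-1},{"travel":[0.02,-0.015,0.74],"rot":[0,0,-0.01],"fingers":-1}]' 60
python3 -m pendant '[{"travel":[0,0,-0.2],"rot":[0,0,0],"fingers":-1},{"travel":[0,0,-0.36],"rot":[0,0,0],"fingers":-1},{"travel":[0,0,-0.36],"rot":[0,0,0],"fingers":-1}]'
python3 - <<'E'
from h import *
z=.2095
yw=np.radians(10.19); r=np.array([.6305,-.1473]); a=np.array([-np.sin(yw),np.cos(yw)])
p=r+a*.295;q=r+a*.107
plan((p[0],p[1],z,10.19),(q[0],q[1],z,10.19))
E
```

```text
clock: 10.15
tcp_pos: [0.5782, 0.3311, 0.1683]
orientation: [0.0, 0.852, 0.524, 0.002]
wrist_force: [0.0, 0.8, 6.7]
finger_gap: 0.0505
grip_force: 64.2
clock: 10.45
tcp_pos: [0.5785, 0.3313, 0.2122]
orientation: [0.0, 0.852, 0.524, 0.003]
wrist_force: [0.9, 0.3, -1.6]
finger_gap: 0.0508
grip_force: 63.6
t 10.45 tcp [0.5785 0.3313 0.2122] toolY -26.79 F [ 0.9  0.3 -1.6] gap 0.0508 grip 63.6
  to (np.float64(0.5783106758899623), np.float64(0.14304681752851617), 0.2095, 10.19) travel [-0.7005, 0.3529, 0.0096] rot [0.0023, -0.0014, -0.3081] rows>= 3.0
  to (np.float64(0.5783106758899623), np.float64(0.14304681752851617), 0.2095, 10.19) travel [-0.7762, 0.1126, 0.0101] rot [0.0023, -0.0014, -0.3081] rows>= 3.0
  to (np.float64(0.6115703129499185), np.float64(-0.04198776448965684), 0.2095, 10.19) travel [-0.7833, -0.0, 0.0] rot [0.0, 0.0, 0.0] rows>= 2.0
  to (np.float64(0.6115703129499185), np.float64(-0.04198776448965684), 0.2095, 10.19) travel [-0.7833, 0.0, 0.0] rot [0.0, 0.0, 0.0] rows>= 2.0
```

```bash
python3 -m pendant '[{"travel":[-0.2,0.1,0],"rot":[0,0,-0.08],"fingers":-1},{"travel":[-0.4,0.2,0],"rot":[0,0,-0.18],"fingers":-1},{"travel":[-0.6,0.3,0],"rot":[0,0,-0.26],"fingers":-1},{"travel":[-0.7,0.353,0],"rot":[0,0,-0.308],"fingers":-1},{"travel":[-0.7,0.353,0],"rot":[0,0,-0.308],"fingers":-1}]'
python3 -m pendant '[{"travel":[-0.2,0.03,0],"rot":[0,0,-0.08],"fingers":-1},{"travel":[-0.4,0.06,0],"rot":[0,0,-0.18],"fingers":-1},{"travel":[-0.6,0.09,0],"rot":[0,0,-0.26],"fingers":-1},{"travel":[-0.776,0.113,0],"rot":[0,0,-0.308],"fingers":-1},{"travel":[-0.776,0.113,0],"rot":[0,0,-0.308],"fingers":-1},{"travel":[-0.776,0.113,0],"rot":[0,0,-0.308],"fingers":-1}]'
python3 - <<'E'
from h import *
c=cam("wrist"); im,d=env.read_camera("wrist"); cv2.imwrite("pics/wrist6.png",im)
o=env.outline_of("wrist","purple_carrier")
if o:
    p,_,_=pts(c,d,o[0]["mask"]); k=(p[:,2]>.2)
    print(np.percentile(p[:,2],99),rect(p[k]))
plan((.5783,.1430,.2095,10.19),(.6116,-.042,.2095,10.19))
E
```

```text
clock: 10.95
tcp_pos: [0.5766, 0.2346, 0.2078]
orientation: [-0.0, 0.757, 0.653, -0.001]
wrist_force: [-0.1, -0.4, -2.4]
finger_gap: 0.051
grip_force: 63.6
clock: 11.55
tcp_pos: [0.5768, 0.1428, 0.2083]
orientation: [-0.0, 0.642, 0.766, 0.0]
wrist_force: [0.4, 0.7, -2.3]
finger_gap: 0.0514
grip_force: 63.6
0.221457268245652 (array([577.3, 141.4]), array([52.4, 28.4]), 9.2)
t 11.65 tcp [0.5768 0.1434 0.2085] toolY 10.16 F [-0.4 -0.6 -2. ] gap 0.0514 grip 63.6
  to (0.5783, 0.143, 0.2095, 10.19) travel [-0.0058, 0.012, -0.0084] rot [-0.0003, -0.0006, -0.0004] rows>= 1.0
  to (0.6116, -0.042, 0.2095, 10.19) travel [-0.7832, 0.0002, 0.0] rot [0.0, 0.0, 0.0] rows>= 2.0
  to (0.6116, -0.042, 0.2095, 10.19) travel [-0.7832, 0.0002, 0.0] rot [0.0, 0.0, 0.0] rows>= 2.0
```

```bash
python3 -m pendant '[{"travel":[0,0.012,0],"rot":[0,0,0],"fingers":-1},{"travel":[-0.2,0.012,0],"rot":[0,0,0],"fingers":-1},{"travel":[-0.4,0.012,0],"rot":[0,0,0],"fingers":-1},{"travel":[-0.6,0.012,0],"rot":[0,0,0],"fingers":-1},{"travel":[-0.785,0.012,0],"rot":[0,0,0],"fingers":-1}]'
python3 -m pendant '[{"travel":[-0.2,0,0],"rot":[0,0,0],"fingers":-1},{"travel":[-0.4,0,0],"rot":[0,0,0],"fingers":-1},{"travel":[-0.6,0,0],"rot":[0,0,0],"fingers":-1},{"travel":[-0.79,0,0],"rot":[0,0,0],"fingers":-1},{"travel":[-0.79,0,0.02],"rot":[0,0,0],"fingers":-1},{"travel":[-0.79,0,0.045],"rot":[0,0,0],"fingers":-1},{"travel":[-0.79,0,0.06],"rot":[0,0,0],"fingers":-1},{"travel":[-0.79,0,0.07],"rot":[0,0,0],"fingers":-1},{"travel":[-0.79,0,0.07],"rot":[0,0,0],"fingers":-1}]'
python3 - <<'E'
from h import *
plan((.6116,-.042,.2,10.19))
E
```

```text
clock: 12.15
tcp_pos: [0.5953, 0.0499, 0.2088]
orientation: [0.0, 0.641, 0.767, 0.0]
wrist_force: [-0.1, 0.8, -2.1]
finger_gap: 0.051
grip_force: 63.6
clock: 13.05
tcp_pos: [0.6114, -0.0423, 0.2013]
orientation: [0.0, 0.641, 0.767, 0.0]
wrist_force: [-2.7, 0.5, 3.6]
finger_gap: 0.0508
grip_force: 64.0
t 13.05 tcp [ 0.6114 -0.0423  0.2013] toolY 10.24 F [-2.7  0.5  3.6] gap 0.0508 grip 64.0
  to (0.6116, -0.042, 0.2, 10.19) travel [0.0021, 0.0019, 0.0111] rot [0.0005, 0.0001, 0.0008] rows>= 1.0
```

```bash
python3 -m pendant '[{"travel":[0,0,0],"rot":[0,0,0],"fingers":0.6},{"travel":[0,0,0],"rot":[0,0,0],"fingers":0.6},{"travel":[0,0,0],"rot":[0,0,0],"fingers":0.6},{"travel":[0,0,-0.1],"rot":[0,0,0],"fingers":1},{"travel":[0,0,-0.4],"rot":[0,0,0],"fingers":1},{"travel":[0,0,-0.75],"rot":[0,0,0],"fingers":1},{"travel":[0,0,-0.75],"rot":[0,0,0],"fingers":1}]'
python3 - <<'E'
from h import *
plan((.4234,-.191,.29,72.8))
E
```

```text
clock: 13.75
tcp_pos: [0.6141, -0.0438, 0.2979]
orientation: [0.005, 0.642, 0.767, 0.003]
wrist_force: [0.5, -0.6, -0.4]
finger_gap: 0.0856
grip_force: 0.0
t 13.75 tcp [ 0.6141 -0.0438  0.2979] toolY 10.16 F [ 0.5 -0.6 -0.4] gap 0.0856 grip 0.0
  to (0.4234, -0.191, 0.29, 72.8) travel [-0.3089, -0.5937, 0.017] rot [0.0023, 0.003, -0.348] rows>= 3.0
  to (0.4234, -0.191, 0.29, 72.8) travel [-0.0771, -0.6647, 0.0179] rot [0.0023, 0.003, -0.348] rows>= 3.0
  to (0.4234, -0.191, 0.29, 72.8) travel [0.1648, -0.6485, 0.0196] rot [0.0023, 0.003, -0.348] rows>= 3.0
```

```bash
python3 -m pendant '[{"travel":[-0.1,-0.2,0],"rot":[0,0,-0.12],"fingers":1},{"travel":[-0.2,-0.4,0],"rot":[0,0,-0.24],"fingers":1},{"travel":[-0.31,-0.594,0],"rot":[0,0,-0.348],"fingers":1}]'
python3 -m pendant '[{"travel":[0,-0.2,0],"rot":[0,0,-0.12],"fingers":1},{"travel":[-0.04,-0.45,0],"rot":[0,0,-0.24],"fingers":1},{"travel":[-0.077,-0.665,0],"rot":[0,0,-0.348],"fingers":1}]'
python3 -m pendant '[{"travel":[0.05,-0.2,0],"rot":[0,0,-0.12],"fingers":1},{"travel":[0.1,-0.45,0],"rot":[0,0,-0.24],"fingers":1},{"travel":[0.165,-0.65,0],"rot":[0,0,-0.348],"fingers":1},{"travel":[0.165,-0.65,0],"rot":[0,0,-0.348],"fingers":1},{"travel":[0.165,-0.65,0],"rot":[0,0,-0.348],"fingers":1},{"travel":[0.165,-0.65,0],"rot":[0,0,-0.348],"fingers":1}]'
python3 - <<'E'
from h import *
c=cam("wrist"); im,d=env.read_camera("wrist"); cv2.imwrite("pics/w7.png",im)
P,u,v=pts(c,d,np.ones((400,640),bool))
k=(abs(P[:,2]-.039)<.005)&(np.hypot(P[:,0]-.4234,P[:,1]+.191)<.05)
C,S,A=rect(P[k]); print(C,S,A,np.median(P[k][:,2]))
plan((C[0]/1000,C[1]/1000,.05,72.8))
for n in("top","scene"):
    c=cam(n); im,d=env.read_camera(n); cv2.imwrite(f"pics/{n}7.png",im)
    for t in("red_carrier","purple_carrier"):
        o=env.outline_of(n,t)
        if o:
            p,_,_=pts(c,d,o[0]["mask"]); k=p[:,2]>.2; print(n,t,np.percentile(p[:,2],[2,98]),k.sum(),rect(p[k]) if k.sum()>5 else "")
E
```

```text
clock: 14.05
tcp_pos: [0.5475, -0.0929, 0.2911]
orientation: [0.0, 0.49, 0.872, 0.0]
wrist_force: [-0.2, 0.1, 0.7]
finger_gap: 0.0851
grip_force: 0.0
clock: 14.35
tcp_pos: [0.4835, -0.1422, 0.2912]
orientation: [0.001, 0.324, 0.946, -0.0]
wrist_force: [0.7, -0.7, 0.5]
finger_gap: 0.0857
grip_force: 0.0
clock: 14.95
tcp_pos: [0.4213, -0.1906, 0.2908]
orientation: [0.0, 0.15, 0.989, 0.0]
wrist_force: [1.1, -0.0, 0.3]
finger_gap: 0.0854
grip_force: 0.0
[ 422.3 -192. ] [45.2 60. ] 72.4 0.0393585480122777
t 15.0 tcp [ 0.4214 -0.1905  0.2907] toolY 72.8 F [ 0.6 -0.2 -0.4] gap 0.0856 grip 0.0
  to (np.float64(0.4223), np.float64(-0.192), 0.05, 72.8) travel [-0.0032, -0.0034, 0.6685] rot [0.0001, 0.0002, -0.0] rows>= 2.0
  to (np.float64(0.4223), np.float64(-0.192), 0.05, 72.8) travel [-0.0033, -0.0033, 0.6685] rot [0.0001, 0.0002, -0.0] rows>= 2.0
  to (np.float64(0.4223), np.float64(-0.192), 0.05, 72.8) travel [-0.0034, -0.0033, 0.6685] rot [0.0001, 0.0002, -0.0] rows>= 2.0
top purple_carrier [0.04443839 0.21572509] 222 (array([612.3, -44.6]), array([52.5, 26.9]), 8.6)
scene red_carrier [0.04194171 0.21427989] 245 (array([ 623.1, -105. ]), array([54. , 25.5]), 10.6)
scene purple_carrier [0.04182635 0.21451754] 238 (array([611.7, -44.3]), array([53.2, 27.1]), 7.3)
```

View pics/w7.png

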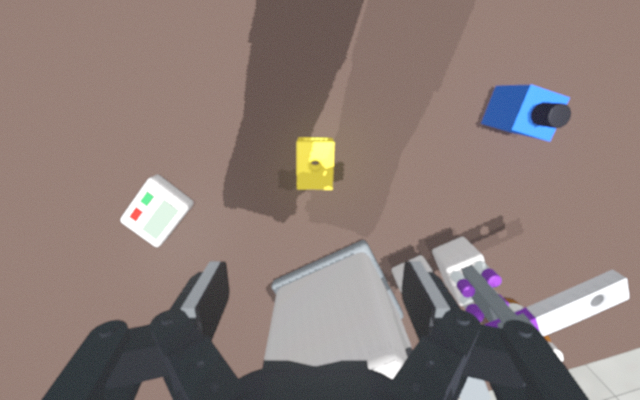

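View pics/scene7.png

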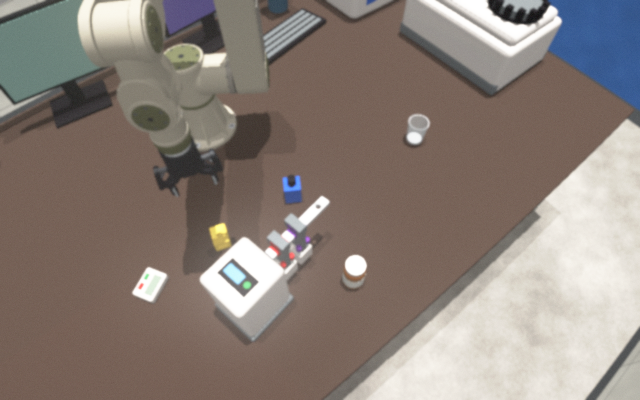

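The wrist view has the keeper at (316,163), square to the fingers. The scene view has both carriers hanging on the bar at (280,245) and (297,228). Picking up the keeper.

```bash
python3 -m pendant '[{"travel":[-0.01,-0.01,0.35],"rot":[0,0,0],"fingers":1},{"travel":[-0.01,-0.01,0.7],"rot":[0,0,0],"fingers":1},{"travel":[-0.01,-0.01,1],"rot":[0,0,0],"fingers":1}]'
python3 -m pendant '[{"travel":[0,0,0.35],"rot":[0,0,0],"fingers":1},{"travel":[0,0,0.65],"rot":[0,0,0],"fingers":1},{"travel":[0,0,0.8],"rot":[0,0,0],"fingers":1},{"travel":[0,0,0.8],"rot":[0,0,0],"fingers":1},{"travel":[0,0,0.8],"rot":[0,0,0],"fingers":1}]'
python3 - <<'E'
from h import *
c=cam("wrist"); im,d=env.read_camera("wrist")
P,u,v=pts(c,d,np.ones((400,640),bool))
k=(abs(P[:,2]-.039)<.005)&(np.hypot(P[:,0]-.4224,P[:,1]+.192)<.05)
print(rect(P[k]),np.median(P[k][:,2]))
plan((.4223,-.192,.027,72.6))
E
```

```text
clock: 15.6
tcp_pos: [0.4214, -0.192, 0.1688]
orientation: [0.0, 0.149, 0.989, 0.0]
wrist_force: [-0.1, -1.1, -0.3]
finger_gap: 0.0853
grip_force: 0.0
clock: 16.1
tcp_pos: [0.4217, -0.1922, 0.0747]
orientation: [-0.0, 0.149, 0.989, 0.0]
wrist_force: [0.9, -0.4, 0.3]
finger_gap: 0.0855
grip_force: 0.0
(array([ 422.8, -192.2]), array([45.1, 61.3]), 72.3) 0.039414869944825154
t 16.15 tcp [ 0.4223 -0.1927  0.0755] toolY 72.81 F [ 0.6 -0.1  0.3] gap 0.0854 grip 0.0
  to (0.4223, -0.192, 0.027, 72.6) travel [0.0028, 0.0059, 0.4041] rot [-0.0003, 0.0014, 0.0034] rows>= 1.0
```

```bash
python3 -m pendant '[{"travel":[0.002,0.003,0.25],"rot":[0,0,0.003],"fingers":1},{"travel":[0.002,0.003,0.4],"rot":[0,0,0.003],"fingers":1},{"travel":[0.002,0.003,0.4],"rot":[0,0,0.003],"fingers":1},{"travel":[0.002,0.003,0.4],"rot":[0,0,0.003],"fingers":1},{"travel":[0.002,0.003,0.4],"rot":[0,0,0.003],"fingers":-1},{"travel":[0.002,0.003,0.4],"rot":[0,0,0.003],"fingers":-1},{"travel":[0.002,0.003,0.4],"rot":[0,0,0.003],"fingers":-1},{"travel":[0.002,0.003,0.4],"rot":[0,0,0.003],"fingers":-1},{"travel":[0.002,0.003,0.4],"rot":[0,0,0.003],"fingers":-1}]' 60
python3 -m pendant '[{"travel":[0,0,-0.4],"rot":[0,0,0],"fingers":-1},{"travel":[0,0,-0.8],"rot":[0,0,0],"fingers":-1},{"travel":[0,0,-1],"rot":[0,0,0],"fingers":-1},{"travel":[0,0,-1],"rot":[0,0,0],"fingers":-1},{"travel":[0,0,-1],"rot":[0,0,0],"fingers":-1}]'
python3 - <<'E'
from h import *
yw=np.radians(10.19); r=np.array([.6305,-.1473]); a=np.array([-np.sin(yw),np.cos(yw)])
p=r+a*.285
plan((.44,-.05,.22,40),(.46,.10,.22,10.19),(p[0],p[1],.185,10.19))
c=cam("wrist"); im,d=env.read_camera("wrist"); cv2.imwrite("pics/w8.png",im)
o=env.outline_of("wrist","keeper")
if o:
    p,_,_=pts(c,d,o[0]["mask"]); m=np.percentile(p[:,2],99); k=p[:,2]>m-.006; print(m,np.median(p[k][:,2]),rect(p[k]))
E
```

```text
clock: 17.05
tcp_pos: [0.4222, -0.1923, 0.0276]
orientation: [0.001, 0.151, 0.989, -0.0]
wrist_force: [0.1, -0.2, 5.7]
finger_gap: 0.0442
grip_force: 62.1
clock: 17.55
tcp_pos: [0.4215, -0.192, 0.1467]
orientation: [0.001, 0.151, 0.989, -0.0]
wrist_force: [0.2, 0.2, -2.0]
finger_gap: 0.0442
grip_force: 62.2
t 17.55 tcp [ 0.4215 -0.192   0.1467] toolY 72.62 F [ 0.2  0.2 -2. ] gap 0.0442 grip 62.2
  to (0.44, -0.05, 0.22, 40) travel [0.1027, 0.5874, -0.3056] rot [0.0, 0.0006, 0.2718] rows>= 2.0
  to (0.44, -0.05, 0.22, 40) travel [0.2637, 0.5349, -0.3055] rot [0.0, 0.0006, 0.2718] rows>= 2.0
  to (0.46, 0.1, 0.22, 10.19) travel [0.8504, 0.9312, 0.0] rot [0.0, 0.0, 0.4968] rows>= 4.0
  to (np.float64(0.5800798055208111), np.float64(0.13320455252754948), 0.185, 10.19) travel [0.0477, 0.5169, 0.1458] rot [0.0, 0.0, 0.0] rows>= 2.0
  to (np.float64(0.5800798055208111), np.float64(0.13320455252754948), 0.185, 10.19) travel [0.0477, 0.5169, 0.1458] rot [0.0, 0.0, 0.0] rows>= 2.0
0.15977016527045915 0.15854910224969399 (array([ 422.1, -192.3]), array([46.2, 61.7]), 72.5)
```

```bash
python3 -m pendant '[{"travel":[0.05,0.29,-0.15],"rot":[0,0,0.136],"fingers":-1},{"travel":[0.103,0.587,-0.306],"rot":[0,0,0.272],"fingers":-1},{"travel":[0.103,0.587,-0.306],"rot":[0,0,0.272],"fingers":-1}]'
python3 -m pendant '[{"travel":[0.13,0.27,-0.15],"rot":[0,0,0.136],"fingers":-1},{"travel":[0.264,0.535,-0.306],"rot":[0,0,0.272],"fingers":-1},{"travel":[0.264,0.535,-0.306],"rot":[0,0,0.272],"fingers":-1}]'
python3 -m pendant '[{"travel":[0.21,0.23,0],"rot":[0,0,0.124],"fingers":-1},{"travel":[0.425,0.466,0],"rot":[0,0,0.25],"fingers":-1},{"travel":[0.64,0.7,0],"rot":[0,0,0.37],"fingers":-1},{"travel":[0.85,0.931,0],"rot":[0,0,0.497],"fingers":-1},{"travel":[0.85,0.931,0],"rot":[0,0,0.497],"fingers":-1}]'
python3 -m pendant '[{"travel":[0.024,0.26,0.07],"rot":[0,0,0],"fingers":-1},{"travel":[0.048,0.517,0.146],"rot":[0,0,0],"fingers":-1},{"travel":[0.048,0.517,0.146],"rot":[0,0,0],"fingers":-1}]'
python3 -m pendant '[{"travel":[0.024,0.26,0.07],"rot":[0,0,0],"fingers":-1},{"travel":[0.048,0.517,0.146],"rot":[0,0,0],"fingers":-1},{"travel":[0.048,0.517,0.146],"rot":[0,0,0],"fingers":-1},{"travel":[0.048,0.517,0.146],"rot":[0,0,0],"fingers":-1}]'
python3 - <<'E'
from h import *
c=cam("wrist"); im,d=env.read_camera("wrist"); cv2.imwrite("pics/w9.png",im)
plan((.58008,.1332,.1835,10.19))
o=env.outline_of("wrist","keeper")
if o:
    p,u,v=pts(c,d,o[0]["mask"]); m=np.percentile(p[:,2],99); k=p[:,2]>m-.006; print(m,np.median(p[k][:,2]),rect(p[k]))
# bar end as seen in wrist now
P,u,v=pts(c,d,np.ones((400,640),bool)); k=(abs(P[:,2]-.183)<.004)&(P[:,1]<.1)&(P[:,1]>-.02)&(abs(P[:,0]-.6)<.04)
print("bar",k.sum(),np.median(P[k][:,2]) if k.any() else"")
if k.sum()>20: print(rect(P[k]))
E
```

```text
clock: 17.95
tcp_pos: [0.4305, -0.118, 0.1835]
orientation: [-0.0, 0.29, 0.957, 0.001]
wrist_force: [-0.2, 0.1, -1.3]
finger_gap: 0.0442
grip_force: 62.5
clock: 18.25
tcp_pos: [0.4402, -0.0475, 0.2203]
orientation: [-0.0, 0.422, 0.907, 0.001]
wrist_force: [-0.1, -0.2, -1.5]
finger_gap: 0.0444
grip_force: 62.6
clock: 18.75
tcp_pos: [0.4596, 0.1025, 0.2179]
orientation: [-0.001, 0.64, 0.768, -0.001]
wrist_force: [0.4, 0.1, -1.3]
finger_gap: 0.0445
grip_force: 62.4
clock: 19.05
tcp_pos: [0.5222, 0.1157, 0.199]
orientation: [-0.001, 0.641, 0.768, -0.001]
wrist_force: [-0.9, 0.2, -1.8]
finger_gap: 0.0437
grip_force: 62.4
clock: 19.45
tcp_pos: [0.579, 0.1318, 0.1829]
orientation: [-0.001, 0.641, 0.767, -0.002]
wrist_force: [-0.1, -0.6, -1.0]
finger_gap: 0.0438
grip_force: 62.4
t 19.5 tcp [0.5788 0.132  0.1837] toolY 10.18 F [ 0.4  0.1 -0.5] gap 0.0442 grip 62.4
  to (0.58008, 0.1332, 0.1835, 10.19) travel [0.0083, 0.0126, 0.0017] rot [-0.0032, 0.0, -0.0002] rows>= 1.0
0.1958596594664648 0.1946093499375185 (array([579.3, 130.7]), array([47.4, 61.6]), 10.4)
bar 0
```

View pics/w9.png

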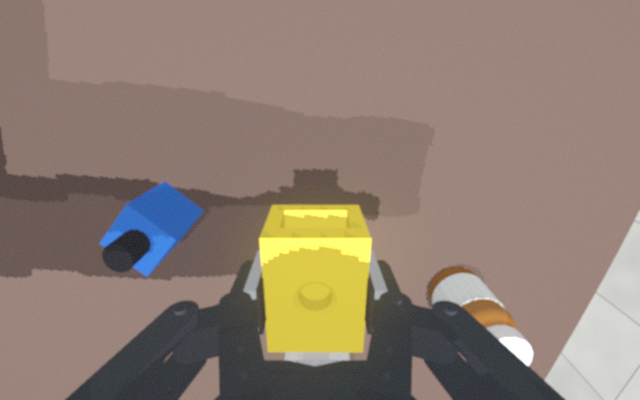

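Wrist view: the keeper is at (316,280), and the bar end shows behind it at (317,357), so they are collinear to within a millimetre or so. Inserting slowly.

```bash
python3 -m pendant '[{"travel":[0,0.011,-0.005],"rot":[0,0,0],"fingers":-1},{"travel":[-0.1,0.011,-0.005],"rot":[0,0,0],"fingers":-1},{"travel":[-0.2,0.011,-0.005],"rot":[0,0,0],"fingers":-1},{"travel":[-0.25,0.011,-0.005],"rot":[0,0,0],"fingers":-1},{"travel":[-0.29,0.011,-0.005],"rot":[0,0,0],"fingers":-1},{"travel":[-0.33,0.011,-0.005],"rot":[0,0,0],"fingers":-1},{"travel":[-0.33,0.011,-0.005],"rot":[0,0,0],"fingers":-1}]'
python3 - <<'E'
from h import *
yw=np.radians(10.19); r=np.array([.6305,-.1473]); a=np.array([-np.sin(yw),np.cos(yw)])
p=r+a*.19
print(env.get_state()["ft_torque"])
plan((p[0],p[1],.1842,10.19))
E
```

```text
clock: 20.25
tcp_pos: [0.5885, 0.0938, 0.1855]
orientation: [0.0, 0.642, 0.767, 0.0]
wrist_force: [-0.3, 0.9, -1.8]
finger_gap: 0.0442
grip_force: 62.4
[-0.00705195  0.02518198  0.03535353]
t 20.25 tcp [0.5885 0.0938 0.1855] toolY 10.11 F [-0.3  0.9 -1.8] gap 0.0442 grip 62.4
  to (np.float64(0.5968865370138741), np.float64(0.039703035018366334), 0.1842, 10.19) travel [-0.4557, -0.0102, 0.0106] rot [0.0, 0.0, -0.0013] rows>= 2.0
```

```bash
python3 -m pendant '[{"travel":[-0.04,-0.004,0.005],"rot":[0,0,0],"fingers":-1},{"travel":[-0.08,-0.004,0.005],"rot":[0,0,0],"fingers":-1},{"travel":[-0.12,-0.004,0.005],"rot":[0,0,0],"fingers":-1},{"travel":[-0.16,-0.004,0.005],"rot":[0,0,0],"fingers":-1},{"travel":[-0.2,-0.004,0.005],"rot":[0,0,0],"fingers":-1}]'
python3 - <<'E'
from h import *
plan((.5969,.0397,.1842,10.19))
E
```

```text
clock: 20.75
tcp_pos: [0.5922, 0.0704, 0.1849]
orientation: [-0.0, 0.642, 0.767, 0.0]
wrist_force: [-0.5, 0.4, -0.7]
finger_gap: 0.0441
grip_force: 62.4
t 20.75 tcp [0.5922 0.0704 0.1849] toolY 10.16 F [-0.5  0.4 -0.7] gap 0.0441 grip 62.4
  to (0.5969, 0.0397, 0.1842, 10.19) travel [-0.2585, -0.0064, 0.0057] rot [0.0, -0.0001, -0.0005] rows>= 1.0
```

```bash
python3 -m pendant '[{"travel":[-0.06,-0.003,0],"rot":[0,0,0],"fingers":-1},{"travel":[-0.12,-0.003,0],"rot":[0,0,0],"fingers":-1},{"travel":[-0.18,-0.003,0],"rot":[0,0,0],"fingers":-1},{"travel":[-0.24,-0.003,0],"rot":[0,0,0],"fingers":-1},{"travel":[-0.25,-0.003,0],"rot":[0,0,0],"fingers":-1},{"travel":[-0.25,-0.003,0],"rot":[0,0,0],"fingers":-1}]'
python3 - <<'E'
from h import *
plan((.5969,.0397,.1842,10.19))
c=cam("wrist"); im,d=env.read_camera("wrist"); cv2.imwrite("pics/w10.png",cv2.resize(im[180:380,200:440],None,fx=3,fy=3,interpolation=cv2.INTER_CUBIC))
yw=np.radians(10.19); r=np.array([.6305,-.1473]); a=np.array([-np.sin(yw),np.cos(yw)])
P,u,v=pts(c,d,np.ones((400,640),bool))
rel=P[:,:2]-r; Y=rel@a; X=rel@np.array([a[1],-a[0]])
k=(abs(P[:,2]-.194)<.006)&(Y>.14)&(Y<.24)&(abs(X)<.03)
print("top med",np.median(P[k][:,2]),"Y",np.percentile(Y[k],[1,99]),"X",np.percentile(X[k],[1,99]))
# outer end faces and hole centre pixel predictions if placed right
for nm,y,z in(("end top",.22,.195),("end bar top",.22,.183),("hole",.19,.195)):
    print(nm,(proj(c,np.r_[r+a*y,z])[0]-[200,180])*3)
np.savez("w10.npz",d=d,im=im)
E
```

```text
clock: 21.35
tcp_pos: [0.5971, 0.0408, 0.1849]
orientation: [-0.0, 0.642, 0.767, 0.0]
wrist_force: [0.8, 0.5, -1.0]
finger_gap: 0.044
grip_force: 62.4
t 21.35 tcp [0.5971 0.0408 0.1849] toolY 10.12 F [ 0.8  0.5 -1. ] gap 0.044 grip 62.4
  to (0.5969, 0.0397, 0.1842, 10.19) travel [-0.0084, -0.0031, 0.0055] rot [-0.0, -0.0002, -0.0012] rows>= 1.0
top med 0.19648880000927016 Y [0.16085429 0.22018895] X [-0.02469031  0.02535518]
end top [341.53288481 166.97829043]
end bar top [341.70156013 131.50327661]
hole [342.05887529 351.32957306]
```

View pics/w10.png

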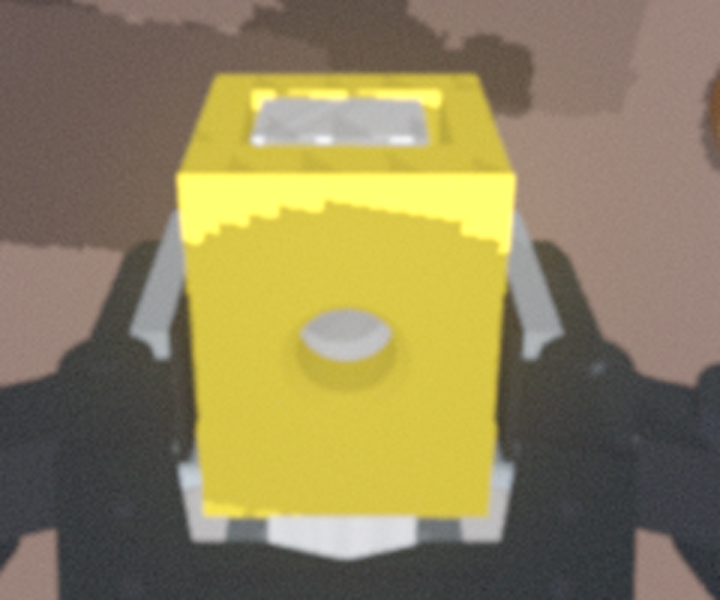

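The crop shows the keeper on the bar, its hole at (346,345) and the recessed bar end face at (340,120) with its top edge near row 141. I check the offsets with depth.

Run:
```python
from h import *
z=np.load("w10.npz"); d=z["d"]; im=z["im"]; c=cam("wrist")
yw=np.radians(10.19); r=np.array([.6305,-.1473]); a=np.array([-np.sin(yw),np.cos(yw)])
P,u,v=pts(c,d,np.ones((400,640),bool)); rel=P[:,:2]-r; Y=rel@a*1000; X=rel@np.array([a[1],-a[0]])*1000
print("cam Y,X,z",(c[3][:2]-r)@a,c[3][2])
for col in(302,314,326):
    k=(u==col)&(v>=203)&(v<=242); print("col",col,[(int(b),round(y),round(zz*1000)) for b,y,zz in zip(v[k],Y[k],P[k,2])][::2])
for col in(312,315,318):
    k=(u==col)&(v>=280)&(v<=312); print("hole",col,[(int(b),round(y,1),round(zz*1000)) for b,y,zz in zip(v[k],Y[k],P[k,2])][::2])
# edges in keeper X vs bar end X
g=cv2.cvtColor(im,cv2.COLOR_BGR2HSV)
row=220; print("sat row220",[(i,int(g[row,i,1])) for i in range(270,365,3)])
```

```text
cam Y,X,z 0.27533800353776827 0.3089348675677223
col 302 [(203, 164, 0), (205, 220, 158), (207, 220, 162), (209, 220, 164), (211, 220, 167), (213, 220, 169), (215, 220, 171), (217, 220, 173), (219, 220, 176), (221, 220, 179), (223, 220, 181), (225, 220, 183), (227, 219, 184), (229, 220, 188), (231, 220, 190), (233, 220, 192), (235, 220, 195), (237, 220, 195), (239, 220, 198), (241, 218, 196)]
col 314 [(203, 165, 0), (205, 220, 159), (207, 220, 162), (209, 221, 166), (211, 220, 166), (213, 220, 169), (215, 220, 172), (217, 220, 174), (219, 220, 176), (221, 220, 179), (223, 220, 181), (225, 220, 183), (227, 219, 183), (229, 220, 188), (231, 220, 190), (233, 220, 192), (235, 220, 194), (237, 221, 197), (239, 220, 197), (241, 218, 196)]
col 326 [(203, 165, 0), (205, 220, 159), (207, 220, 162), (209, 220, 164), (211, 220, 166), (213, 220, 169), (215, 220, 172), (217, 219, 173), (219, 220, 177), (221, 220, 180), (223, 219, 180), (225, 220, 183), (227, 219, 184), (229, 220, 188), (231, 220, 190), (233, 221, 193), (235, 220, 194), (237, 220, 196), (239, 219, 196), (241, 218, 196)]
hole 312 [
[... 1259 characters left out ...]
 (292, np.float64(182.8), 181), (294, np.float64(182.6), 182), (296, np.float64(181.4), 182), (298, np.float64(179.9), 182), (300, np.float64(182.3), 187), (302, np.float64(182.2), 188), (304, np.float64(183.3), 191), (306, np.float64(182.8), 192), (308, np.float64(182.4), 192), (310, np.float64(183.0), 195), (312, np.float64(182.1), 195)]
sat row220 [(270, 173), (273, 173), (276, 170), (279, 174), (282, 172), (285, 60), (288, 3), (291, 1), (294, 1), (297, 1), (300, 1), (303, 4), (306, 1), (309, 4), (312, 4), (315, 3), (318, 1), (321, 1), (324, 3), (327, 0), (330, 0), (333, 3), (336, 4), (339, 3), (342, 124), (345, 172), (348, 168), (351, 170), (354, 171), (357, 166), (360, 173), (363, 158)]
```

Both end faces are at Y = 220 mm and both hole walls at about 182 mm, so the keeper is flush and in line. I nudge it 0.6 mm sideways and lower it onto the bar.

```bash
python3 -m pendant '[{"travel":[0,-0.005,0],"rot":[0,0,0],"fingers":-1},{"travel":[0,-0.005,0.01],"rot":[0,0,0],"fingers":-1},{"travel":[0,-0.005,0.02],"rot":[0,0,0],"fingers":-1},{"travel":[0,-0.005,0.027],"rot":[0,0,0],"fingers":-1},{"travel":[0,-0.005,0.027],"rot":[0,0,0],"fingers":-1},{"travel":[0,-0.005,0.027],"rot":[0,0,0],"fingers":-1}]'
```

```text
clock: 22.0
tcp_pos: [0.5965, 0.0412, 0.1817]
orientation: [-0.0, 0.642, 0.767, 0.0]
wrist_force: [-0.1, 0.7, 0.4]
finger_gap: 0.044
grip_force: 62.8
```

```bash
python3 -m pendant '[{"travel":[0,0,0.006],"rot":[0,0,0],"fingers":-1},{"travel":[0,0,0.006],"rot":[0,0,0],"fingers":0.4},{"travel":[0,0,0.006],"rot":[0,0,0],"fingers":0.4},{"travel":[0,0,0.006],"rot":[0,0,0],"fingers":0.4},{"travel":[0,0,-0.1],"rot":[0,0,0],"fingers":0.5},{"travel":[0,0,-0.4],"rot":[0,0,0],"fingers":0.5},{"travel":[0,0,-0.8],"rot":[0,0,0],"fingers":0.5},{"travel":[0,0,-0.8],"rot":[0,0,0],"fingers":0.5}]'
python3 - <<'E'
from h import *
c=cam("wrist"); im,d=env.read_camera("wrist"); cv2.imwrite("pics/w11.png",im)
yw=np.radians(10.19); r=np.array([.6305,-.1473]); a=np.array([-np.sin(yw),np.cos(yw)])
P,u,v=pts(c,d,np.ones((400,640),bool)); rel=P[:,:2]-r; Y=rel@a*1000; X=rel@np.array([a[1],-a[0]])*1000
k=(abs(P[:,2]-.193)<.005)&(Y>150)&(Y<230)&(abs(X)<30)
print("keeper",np.median(P[k][:,2]),rect(P[k]),"Y",np.percentile(Y[k],[1,99]),"X",np.percentile(X[k],[1,99]))
h=(Y>170)&(Y<210)&(abs(X)<14)&(P[:,2]<.189)
print("hole interior Y",np.percentile(Y[h],[2,98]),"X",np.percentile(X[h],[2,50,98]),"z",np.percentile(P[h][:,2],[2,50,98]))
# hole mouth: mask-based, from non-flat pixels -> project to z=.193
m=np.zeros((400,640),np.uint8); m[v[h],u[h]]=1
uv=np.argwhere(m)[:,::-1].astype(float)
n=cv2.undistortPoints(uv[:,None],c[0],c[1])[:,0]; ray=np.c_[n,np.ones(len(n))]@c[2].T; q=c[3]+ray*((.193-c[3][2])/ray[:,2])[:,None]
print("mouth centre",(q[:,:2].max(0)+q[:,:2].min(0))/2,"size",np.ptp((q[:,:2]-r)@np.array([a[1],-a[0]])))
print("pred hole",r+a*.19)
k=(abs(P[:,2]-.100)<.006)&(np.hypot(P[:,0]-.4325,P[:,1]-.067)<.03)
print("pin",k.sum(),rect(P[k]) if k.sum()>9 else "")
plan((.47,.05,.265,25),(.4325,.067,.19,32))
E
```

```text
clock: 22.8
tcp_pos: [0.5993, 0.0409, 0.2858]
orientation: [0.005, 0.642, 0.767, 0.004]
wrist_force: [0.1, -0.8, -0.0]
finger_gap: 0.0638
grip_force: 0.0
keeper 0.19329933044912487 (array([596.5,  40.1]), array([45.2, 60.8]), 10.1) Y [160.99637842 220.64365023] X [-22.36066445  21.77272267]
hole interior Y [181.72705014 209.70928012] X [-13.39133809  -0.17817047  13.16290327] z [-0.00116972  0.00111725  0.18763579]
mouth centre [0.59245952 0.06260558] size 0.014868702395068222
pred hole [0.59688654 0.03970304]
pin 574 (array([432.8,  68.2]), array([24.7, 25.4]), 54.4)
t 22.85 tcp [0.5986 0.0409 0.2827] toolY 10.16 F [ 0.8  0.2 -0.5] gap 0.0638 grip 0.0
  to (0.47, 0.05, 0.265, 25) travel [0.132, -0.5213, 0.0689] rot [0.0039, 0.0015, -0.1236] rows>= 2.0
  to (0.47, 0.05, 0.265, 25) travel [0.198, -0.4996, 0.0713] rot [0.0039, 0.0015, -0.1236] rows>= 2.0
  to (0.4325, 0.067, 0.19, 32) travel [0.2605, -0.2234, 0.625] rot [0.0, 0.0, -0.1167] rows>= 2.0
```

View pics/w11.png

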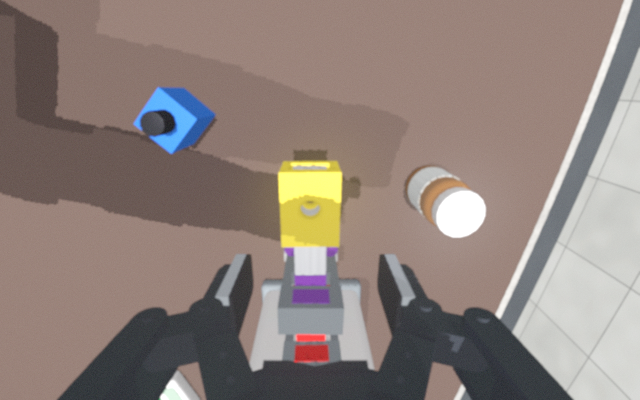

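Wrist view: the keeper is at (310,205), resting flush on the bar (top at 193 mm), with the hole at (310,209). The pin head is at (157,122). Next, the pin.

Run:
```python
from h import *
plan((.4325,.0675,.25,10.16),(.4325,.0675,.15,10.16))
```

```text
t 22.85 tcp [0.5986 0.0409 0.2827] toolY 10.16 F [ 0.8  0.2 -0.5] gap 0.0638 grip 0.0
  to (0.4325, 0.0675, 0.25, 10.16) travel [0.2314, -0.6628, 0.13] rot [0.004, 0.0009, 0.0] rows>= 2.0
  to (0.4325, 0.0675, 0.25, 10.16) travel [0.2313, -0.6622, 0.1331] rot [0.004, 0.0009, 0.0] rows>= 2.0
  to (0.4325, 0.0675, 0.15, 10.16) travel [0.0, 0.0, 0.8333] rot [0.0, 0.0, 0.0] rows>= 2.0
```

```bash
python3 -m pendant '[{"travel":[0.115,-0.33,0.06],"rot":[0,0,0],"fingers":0.5},{"travel":[0.231,-0.66,0.13],"rot":[0,0,0],"fingers":0.5},{"travel":[0.231,-0.66,0.13],"rot":[0,0,0],"fingers":0.5}]'
python3 -m pendant '[{"travel":[0.115,-0.33,0.06],"rot":[0,0,0],"fingers":0.5},{"travel":[0.231,-0.66,0.13],"rot":[0,0,0],"fingers":0.5},{"travel":[0.231,-0.66,0.13],"rot":[0,0,0],"fingers":0.5}]'
python3 -m pendant '[{"travel":[0,0,0.3],"rot":[0,0,0],"fingers":0.5},{"travel":[0,0,0.6],"rot":[0,0,0],"fingers":0.5},{"travel":[0,0,0.83],"rot":[0,0,0],"fingers":0.5},{"travel":[0,0,0.83],"rot":[0,0,0],"fingers":0.5},{"travel":[0,0,0.83],"rot":[0,0,0],"fingers":0.5}]'
python3 - <<'E'
from h import *
c=cam("wrist"); im,d=env.read_camera("wrist"); cv2.imwrite("pics/w12.png",im)
P,u,v=pts(c,d,np.ones((400,640),bool))
k=(abs(P[:,2]-.100)<.005)&(np.hypot(P[:,0]-.4325,P[:,1]-.0675)<.025)
C=rect(P[k]);print("pin",k.sum(),C,np.median(P[k][:,2]))
plan((C[0][0]/1000,C[0][1]/1000,.092,10.16))
E
```

```text
clock: 23.15
tcp_pos: [0.5053, 0.0554, 0.2585]
orientation: [-0.005, 0.641, 0.767, -0.004]
wrist_force: [0.7, 0.2, 0.3]
finger_gap: 0.0643
grip_force: 0.0
clock: 23.45
tcp_pos: [0.4235, 0.0685, 0.2438]
orientation: [-0.004, 0.641, 0.767, -0.003]
wrist_force: [0.2, -0.2, 0.9]
finger_gap: 0.064
grip_force: 0.0
clock: 23.95
tcp_pos: [0.4311, 0.0676, 0.1472]
orientation: [-0.0, 0.642, 0.767, -0.0]
wrist_force: [-0.2, -0.3, -0.2]
finger_gap: 0.0642
grip_force: 0.0
pin 1300 (array([432. ,  68.5]), array([25.1, 25.5]), 65.5) 0.1001803016793131
t 24.0 tcp [0.4319 0.0676 0.148 ] toolY 10.15 F [ 0.3 -0.   0.5] gap 0.0643 grip 0.0
  to (np.float64(0.432), np.float64(0.0685), 0.092, 10.16) travel [0.0074, 0.0016, 0.4669] rot [0.0013, 0.0002, -0.0001] rows>= 2.0
```

```bash
python3 -m pendant '[{"travel":[0.004,0.001,0.2],"rot":[0,0,0],"fingers":0.5},{"travel":[0.004,0.001,0.4],"rot":[0,0,0],"fingers":0.5},{"travel":[0.004,0.001,0.46],"rot":[0,0,0],"fingers":0.5},{"travel":[0.004,0.001,0.46],"rot":[0,0,0],"fingers":0.5},{"travel":[0.004,0.001,0.46],"rot":[0,0,0],"fingers":-1},{"travel":[0.004,0.001,0.46],"rot":[0,0,0],"fingers":-1},{"travel":[0.004,0.001,0.46],"rot":[0,0,0],"fingers":-1},{"travel":[0.004,0.001,0.46],"rot":[0,0,0],"fingers":-1},{"travel":[0.004,0.001,0.46],"rot":[0,0,0],"fingers":-1},{"travel":[0.004,0.001,0.46],"rot":[0,0,0],"fingers":-1}]' 40
python3 -m pendant '[{"travel":[0,0,-0.2],"rot":[0,0,0],"fingers":-1},{"travel":[0,0,-0.5],"rot":[0,0,0],"fingers":-1},{"travel":[0,0,-0.8],"rot":[0,0,0],"fingers":-1},{"travel":[0,0,-1],"rot":[0,0,0],"fingers":-1},{"travel":[0,0,-1],"rot":[0,0,0],"fingers":-1}]'
python3 -m pendant '[{"travel":[0,0,-0.3],"rot":[0,0,0],"fingers":-1},{"travel":[0,0,-0.58],"rot":[0,0,0],"fingers":-1},{"travel":[0,0,-0.58],"rot":[0,0,0],"fingers":-1},{"travel":[0,0,-0.58],"rot":[0,0,0],"fingers":-1}]'
python3 - <<'E'
from h import *
plan((.5965,.0398,.283,10.16))
for n in("top","wrist","scene"):
    c=cam(n); im,d=env.read_camera(n); cv2.imwrite(f"pics/{n}13.png",im); s=env.get_state(); tcp=np.array(s["tcp_pos"])
    P,u,v=pts(c,d,np.ones((400,640),bool))
    # shaft points: near the tcp axis, below the head
    for nm,lo,hi in(("shaft lo",-.083,-.055),("shaft hi",-.055,-.026),("head",-.018,.03)):
        k=(P[:,2]-tcp[2]>lo)&(P[:,2]-tcp[2]<hi)&(np.hypot(*(P[:,:2]-tcp[:2]).T)<.016)
        if k.sum()>3: print(n,nm,k.sum(),np.median((P[k]-tcp)*1000,axis=0).round(1),"z",(np.percentile(P[k][:,2]-tcp[2],[1,99])*1000).round(1))
E
```

```text
clock: 25.0
tcp_pos: [0.4318, 0.0682, 0.093]
orientation: [0.001, 0.642, 0.767, 0.001]
wrist_force: [-1.0, -0.1, 5.3]
finger_gap: 0.0247
grip_force: 39.0
clock: 25.5
tcp_pos: [0.4332, 0.0681, 0.2156]
orientation: [0.003, 0.642, 0.767, 0.002]
wrist_force: [-0.6, 0.4, -0.1]
finger_gap: 0.0247
grip_force: 40.0
clock: 25.9
tcp_pos: [0.431, 0.0682, 0.281]
orientation: [0.0, 0.642, 0.767, 0.0]
wrist_force: [0.1, 0.4, -0.9]
finger_gap: 0.0247
grip_force: 40.0
t 25.9 tcp [0.431  0.0682 0.281 ] toolY 10.16 F [ 0.1  0.4 -0.9] gap 0.0247 grip 40.0
  to (0.5965, 0.0398, 0.283, 10.16) travel [-0.238, 0.658, -0.0077] rot [0.0004, 0.0, -0.0] rows>= 2.0
  to (0.5965, 0.0398, 0.283, 10.16) travel [-0.238, 0.6579, -0.0079] rot [0.0004, 0.0, -0.0] rows>= 2.0
wrist shaft lo 217 [ -0.4   4.1 -68. ] z [-82.  -55.1]
wrist shaft hi 188 [ -0.4   4.1 -45.5] z [-54.8 -36.9]
wrist head 4237 [-0.8  4.7  7.5] z [-16.9  27.4]
scene shaft lo 25 [  1.9  -1.6 -69.8] z [-82.5 -55.6]
scene shaft hi 18 [  2.6  -2.3 -42.9] z [-53.4 -35.2]
scene head 82 [-2.6 -7.5  5.9] z [-16.4  28.7]
```

Run:
```python
import cv2
a=cv2.imread("pics/wrist13.png"); cv2.imwrite("pics/w13c.png",cv2.resize(a[180:400,200:440],None,fx=2.7,fy=2.7))
```

```text
(no output)
```

View pics/w13c.png

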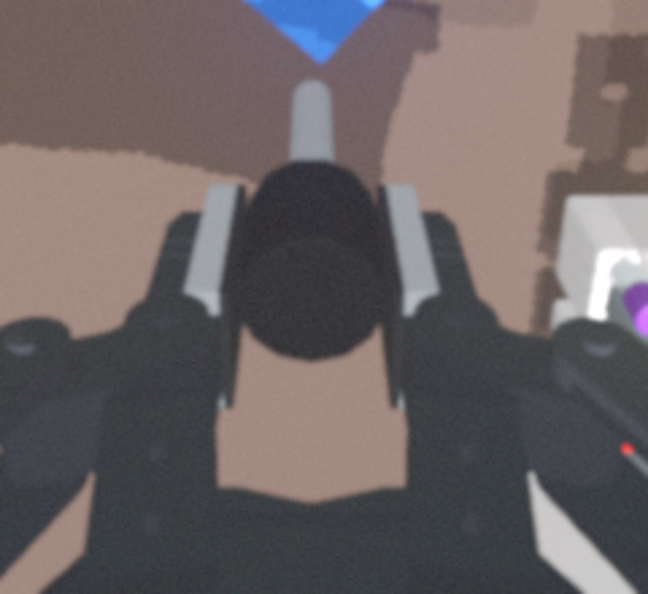

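The crop shows the pin held straight: head at (312,260), shaft tip at (312,90). Moving it over the keeper.

```bash
python3 -m pendant '[{"travel":[0,0,-0.14],"rot":[0,0,0],"fingers":-1},{"travel":[-0.119,0.33,-0.14],"rot":[0,0,0],"fingers":-1},{"travel":[-0.238,0.658,-0.14],"rot":[0,0,0],"fingers":-1},{"travel":[-0.238,0.658,-0.14],"rot":[0,0,0],"fingers":-1}]'
python3 -m pendant '[{"travel":[-0.119,0.33,0],"rot":[0,0,0],"fingers":-1},{"travel":[-0.22,0.6,0],"rot":[0,0,0],"fingers":-1},{"travel":[-0.238,0.658,0],"rot":[0,0,0],"fingers":-1},{"travel":[-0.238,0.658,0],"rot":[0,0,0],"fingers":-1},{"travel":[-0.238,0.658,0],"rot":[0,0,0],"fingers":-1},{"travel":[-0.238,0.658,0],"rot":[0,0,0],"fingers":-1}]'
cat > look.py <<'E'
from h import *
yw=np.radians(10.19); r=np.array([.6305,-.1473]); a=np.array([-np.sin(yw),np.cos(yw)]); b=np.array([a[1],-a[0]])
plan((.5965,.0400,.27,10.16))
for n in("wrist","scene","top"):
    c=cam(n); im,d=env.read_camera(n); cv2.imwrite(f"pics/{n}14.png",im); tcp=np.array(env.get_state()["tcp_pos"])
    P,u,v=pts(c,d,np.ones((400,640),bool)); Y=(P[:,:2]-r)@a*1000; X=(P[:,:2]-r)@b*1000
    hsv=cv2.cvtColor(im,cv2.COLOR_BGR2HSV)[v,u]; yel=(abs(hsv[:,0].astype(int)-27)<8)&(hsv[:,1]>120)
    k=yel&(abs(P[:,2]-.193)<.005)&(Y>150)&(Y<230)&(abs(X)<30)
    if k.sum()>20: print(n,"keeper X,Y",np.percentile(X[k],[1,99]).mean().round(1),np.percentile(Y[k],[1,99]).round(1),"z",np.median(P[k][:,2]).round(4))
    k=(P[:,2]-tcp[2]>-.083)&(P[:,2]-tcp[2]<-.028)&(np.hypot(*(P[:,:2]-tcp[:2]).T)<.016)&~yel&(P[:,2]>.197)
    if k.sum()>3:
        e=(c[3]-tcp)[:2]; e/=np.linalg.norm(e); q=P[k][:,:2].mean(0)-e*.0044
        print(n,"shaft X,Y",((q-r)@b*1000).round(1),((q-r)@a*1000).round(1),k.sum(),"tcp X,Y",((tcp[:2]-r)@b*1000).round(1),((tcp[:2]-r)@a*1000).round(1))
E
python3 look.py
```

```text
clock: 26.45
tcp_pos: [0.5172, 0.053, 0.2949]
orientation: [-0.001, 0.642, 0.767, -0.001]
wrist_force: [-1.5, 1.2, -0.9]
finger_gap: 0.0248
grip_force: 40.1
clock: 27.05
tcp_pos: [0.595, 0.0402, 0.2982]
orientation: [-0.0, 0.642, 0.767, -0.0]
wrist_force: [-0.7, 1.1, -0.6]
finger_gap: 0.0245
grip_force: 40.1
t 27.05 tcp [0.595  0.0402 0.2982] toolY 10.18 F [-0.7  1.1 -0.6] gap 0.0245 grip 40.1
  to (0.5965, 0.04, 0.27, 10.16) travel [-0.0037, 0.0124, 0.2351] rot [-0.0007, -0.0003, 0.0004] rows>= 1.0
wrist keeper X,Y -0.3 [161.7 220.7] z 0.1933
wrist shaft X,Y -1.9 190.2 404 tcp X,Y -1.6 190.8
scene keeper X,Y -0.4 [161.2 221.2] z 0.1922
scene shaft X,Y -2.7 192.5 40 tcp X,Y -1.4 190.7
```

```bash
python3 -m pendant '[{"travel":[0,0.015,0],"rot":[0,0,0],"fingers":-1},{"travel":[0,0.015,0.05],"rot":[0,0,0],"fingers":-1},{"travel":[0,0.015,0.1],"rot":[0,0,0],"fingers":-1},{"travel":[0,0.015,0.14],"rot":[0,0,0],"fingers":-1},{"travel":[0,0.015,0.18],"rot":[0,0,0],"fingers":-1},{"travel":[0,0.015,0.18],"rot":[0,0,0],"fingers":-1}]'
python3 look.py
```

```text
clock: 27.8
tcp_pos: [0.5976, 0.0401, 0.2753]
orientation: [-0.001, 0.642, 0.767, -0.0]
wrist_force: [-0.6, -0.7, -0.7]
finger_gap: 0.024
grip_force: 40.1
t 27.8 tcp [0.5976 0.0401 0.2753] toolY 10.16 F [-0.6 -0.7 -0.7] gap 0.024 grip 40.1
  to (0.5965, 0.04, 0.27, 10.16) travel [0.0006, -0.0092, 0.044] rot [-0.0017, -0.0005, -0.0] rows>= 1.0
wrist keeper X,Y -0.3 [165.4 220.6] z 0.1933
wrist shaft X,Y 0.6 189.7 372 tcp X,Y 1.0 190.2
scene keeper X,Y -0.4 [161.4 220.8] z 0.1922
scene shaft X,Y -0.2 191.1 25 tcp X,Y 1.2 190.2
```

The tip is 6 mm into the keeper with no contact force. Continuing down in steps.

```bash
python3 -m pendant '[{"travel":[0.003,-0.004,0.03],"rot":[0,0,0],"fingers":-1},{"travel":[0.003,-0.004,0.06],"rot":[0,0,0],"fingers":-1},{"travel":[0.003,-0.004,0.09],"rot":[0,0,0],"fingers":-1},{"travel":[0.003,-0.004,0.12],"rot":[0,0,0],"fingers":-1},{"travel":[0.003,-0.004,0.15],"rot":[0,0,0],"fingers":-1},{"travel":[0.003,-0.004,0.15],"rot":[0,0,0],"fingers":-1}]'
```

```text
clock: 28.55
tcp_pos: [0.5972, 0.0404, 0.2577]
orientation: [-0.0, 0.642, 0.767, -0.0]
wrist_force: [0.5, 0.2, -1.5]
finger_gap: 0.0249
grip_force: 40.1
```

```bash
python3 -m pendant '[{"travel":[0,0,0.05],"rot":[0,0,0],"fingers":-1},{"travel":[0,0,0.1],"rot":[0,0,0],"fingers":-1},{"travel":[0,0,0.15],"rot":[0,0,0],"fingers":-1},{"travel":[0,0,0.2],"rot":[0,0,0],"fingers":-1},{"travel":[0,0,0.24],"rot":[0,0,0],"fingers":-1},{"travel":[0,0,0.24],"rot":[0,0,0],"fingers":-1}]'
```

```text
clock: 29.15
tcp_pos: [0.5971, 0.0404, 0.2286]
orientation: [-0.001, 0.642, 0.767, -0.0]
wrist_force: [0.5, 0.8, -0.2]
finger_gap: 0.0244
grip_force: 40.1
```

Twelve mm remain (seated TCP is about 0.216). Lowering gently.

```bash
python3 -m pendant '[{"travel":[0,0,0.03],"rot":[0,0,0],"fingers":-1},{"travel":[0,0,0.06],"rot":[0,0,0],"fingers":-1},{"travel":[0,0,0.08],"rot":[0,0,0],"fingers":-1},{"travel":[0,0,0.095],"rot":[0,0,0],"fingers":-1},{"travel":[0,0,0.095],"rot":[0,0,0],"fingers":-1}]'
python3 -m pendant '[{"travel":[0,0,0.005],"rot":[0,0,0],"fingers":-1},{"travel":[0,0,0.01],"rot":[0,0,0],"fingers":-1},{"travel":[0,0,0.01],"rot":[0,0,0],"fingers":-1}]'
```

```text
clock: 29.65
tcp_pos: [0.5974, 0.0404, 0.218]
orientation: [-0.0, 0.642, 0.767, -0.0]
wrist_force: [-0.3, 1.1, -1.3]
finger_gap: 0.0249
grip_force: 40.1
clock: 29.95
tcp_pos: [0.5976, 0.0404, 0.2171]
orientation: [-0.0, 0.642, 0.767, 0.0]
wrist_force: [0.0, 0.8, -0.3]
finger_gap: 0.0248
grip_force: 40.1
```

```bash
python3 -m pendant '[{"travel":[0,0,0.006],"rot":[0,0,0],"fingers":-1},{"travel":[0,0,0.012],"rot":[0,0,0],"fingers":-1},{"travel":[0,0,0.012],"rot":[0,0,0],"fingers":-1}]'
```

```text
clock: 30.25
tcp_pos: [0.5977, 0.0404, 0.216]
orientation: [0.0, 0.642, 0.767, 0.0]
wrist_force: [-1.4, 0.1, 2.6]
finger_gap: 0.0244
grip_force: 40.4
```

Contact: the force rose to +2.6 N at the expected height. Releasing, backing off and checking.

```bash
python3 -m pendant '[{"travel":[0,0,0],"rot":[0,0,0],"fingers":0},{"travel":[0,0,0],"rot":[0,0,0],"fingers":0},{"travel":[0,0,0],"rot":[0,0,0],"fingers":0},{"travel":[0,0,-0.2],"rot":[0,0,0],"fingers":0},{"travel":[0,0,-0.5],"rot":[0,0,0],"fingers":0},{"travel":[0,0,-0.7],"rot":[0,0,0],"fingers":0}]'
python3 -m pendant '[{"travel":[0.3,-0.3,0],"rot":[0,0,0],"fingers":0},{"travel":[0.6,-0.6,0],"rot":[0,0,0],"fingers":0},{"travel":[0.6,-0.6,0],"rot":[0,0,0],"fingers":0},{"travel":[0.6,-0.6,0],"rot":[0,0,0],"fingers":0},{"travel":[0.6,-0.6,0],"rot":[0,0,0],"fingers":0}]'
python3 - <<'E'
from h import *
yw=np.radians(10.19); r=np.array([.6305,-.1473]); a=np.array([-np.sin(yw),np.cos(yw)]); b=np.array([a[1],-a[0]])
for n in("scene","top","wrist"):
    c=cam(n); im,d=env.read_camera(n); cv2.imwrite(f"pics/{n}20.png",im)
    P,u,v=pts(c,d,np.ones((400,640),bool)); Y=(P[:,:2]-r)@a*1000; X=(P[:,:2]-r)@b*1000
    for nm,y,w,lo,hi in(("pin head",190,18,.212,.26),("keeper",190,35,.188,.199),("red",45,17,.205,.22),("purple",107,17,.205,.22)):
        k=(abs(X)<30)&(abs(Y-y)<w)&(P[:,2]>lo)&(P[:,2]<hi)
        if k.sum()>5: print(n,nm,k.sum(),"z",np.median(P[k][:,2]).round(4),"Y",np.percentile(Y[k],[2,98]).round(1),"X",np.percentile(X[k],[2,98]).round(1))
im=cv2.imread("pics/scene20.png")[150:310,180:400]; cv2.imwrite("pics/s20c.png",cv2.resize(im,None,fx=3.5,fy=3.5,interpolation=cv2.INTER_CUBIC))
E
```

```text
clock: 30.85
tcp_pos: [0.5978, 0.0404, 0.3015]
orientation: [0.001, 0.642, 0.767, 0.0]
wrist_force: [0.4, 0.4, 1.0]
finger_gap: 0.0426
grip_force: 0.0
clock: 31.35
tcp_pos: [0.5149, 0.0983, 0.2998]
orientation: [0.001, 0.642, 0.767, 0.0]
wrist_force: [0.6, -0.1, -0.1]
finger_gap: 0.0426
grip_force: 0.0
scene pin head 88 z 0.2217 Y [178.7 202.1] X [-11.5  11.9]
scene keeper 254 z 0.1923 Y [161.2 220.7] X [-22.6  21.3]
scene red 246 z 0.2121 Y [30.8 57.1] X [-25.7  25.2]
scene purple 234 z 0.2122 Y [ 92.4 118.3] X [-25.9  25.4]
top pin head 18 z 0.2219 Y [177.6 185. ] X [-10.   6.]
top keeper 132 z 0.1929 Y [159.7 185.2] X [-21.8  21.4]
top red 218 z 0.213 Y [30.5 56.1] X [-24.8  25.7]
top purple 217 z 0.2131 Y [ 91.4 117.2] X [-25.2  25. ]
wrist pin head 344 z 0.2226 Y [189.1 203.3] X [-4.4 12.5]
wrist keeper 1197 z 0.1934 Y [187.6 220.7] X [-20.   21.7]
wrist purple 238 z 0.2132 Y [ 92.9 118. ] X [-25.4  25.9]
```

View pics/s20c.png

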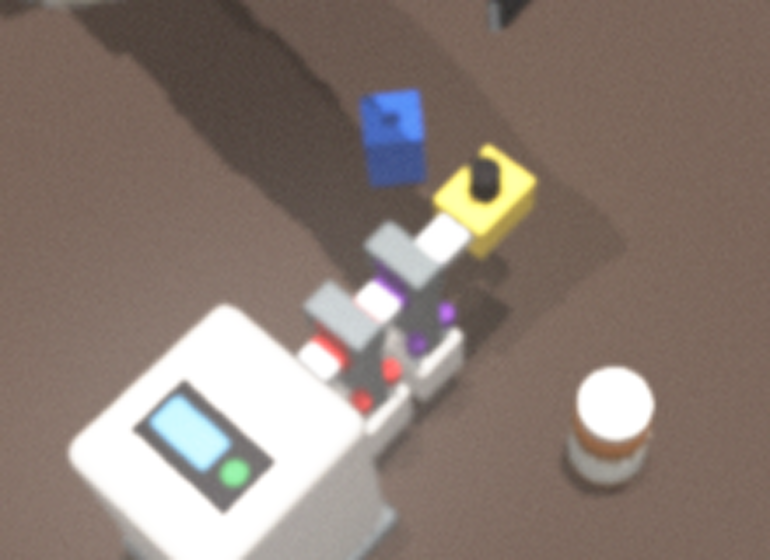

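The final crop shows both carriers hanging on their bands at (345,315) and (405,255), the keeper at (485,200) flush with the bar end, and the pin head seated on it at (484,180). Head top is at 222–223 mm, as it should be.

```bash
python3 -c "
from workcell import env
print(env.hand_in())"
```

```text
the job is handed in; nothing more can be done
None
```

The job is handed in at about 31.5 s of the 72 s allowed: both carriers hang upright on their bands, the keeper is flush with the bar end, the pin's head sits on the keeper, and the jar, beaker and timer were left alone.

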